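# Ready the cordless ball shaker

## Task

Make the cordless ball shaker ready to run: first lift the two transport bars off its deck and lay both flat in the shallow parts tray, then roll every steel ball along the deck, without ever picking one up, until each has dropped into a pocket of its own. Last of all, since the shaker is live as soon as it has power, slide the battery along the bench onto the rail beside the deck, from the rail's open end, until it is fully home and the spring catch has snapped into its notch. Leave the beaker and the jar where they stand.

Things in the scene. Friction and masses are not known exactly. Their poses are not given: they have to be found in the camera images.
- shaker: Low white shaker, fixed. Origin on the bench under the middle of its deck; x from the robot's side to the pockets' side, y along the row of pockets towards the battery rail. Flat grey deck 270 (x) by 330 (y) mm, 50 mm above the bench, with a rim 6 mm thick, 16 mm above the deck, all round (342 mm outside in y). Pockets at x = 72, y = -112, -56, 0, 56, 112 mm; rail on the bench at y = 245 mm.
- pocket0 (a point): Centre of the mouth of round pocket 0, 37 mm across and 12 mm deep, at deck level (50 mm above the bench). Its axes are the shaker's.
- pocket1 (a point): Centre of the mouth of round pocket 1, 37 mm across and 12 mm deep, at deck level (50 mm above the bench). Its axes are the shaker's.
- pocket2 (a point): Centre of the mouth of round pocket 2, 37 mm across and 12 mm deep, at deck level (50 mm above the bench). Its axes are the shaker's.
- pocket3 (a point): Centre of the mouth of round pocket 3, 37 mm across and 12 mm deep, at deck level (50 mm above the bench). Its axes are the shaker's.
- pocket4 (a point): Centre of the mouth of round pocket 4, 37 mm across and 12 mm deep, at deck level (50 mm above the bench). Its axes are the shaker's.
- ball0_center (a point): Centre of a loose steel grinding ball, 44 mm across, about 0.3 kg (all are alike; some may be absent). It is 22 mm above the deck (72 mm above the bench) while the ball lies on the deck and about 61 mm above the bench when the ball sits in a pocket, resting on the pocket's edge. The ball rolls, but slows down quickly by itself.
- ball1_center (a point): Centre of a loose steel grinding ball, 44 mm across, about 0.3 kg (all are alike; some may be absent). It is 22 mm above the deck (72 mm above the bench) while the ball lies on the deck and about 61 mm above the bench when the ball sits in a pocket, resting on the pocket's edge. The ball rolls, but slows down quickly by itself.
- ball2_center (a point): Centre of a loose steel grinding ball, 44 mm across, about 0.3 kg (all are alike; some may be absent). It is 22 mm above the deck (72 mm above the bench) while the ball lies on the deck and about 61 mm above the bench when the ball sits in a pocket, resting on the pocket's edge. The ball rolls, but slows down quickly by itself.
- ball3_center (a point): Centre of a loose steel grinding ball, 44 mm across, about 0.3 kg (all are alike; some may be absent). It is 22 mm above the deck (72 mm above the bench) while the ball lies on the deck and about 61 mm above the bench when the ball sits in a pocket, resting on the pocket's edge. The ball rolls, but slows down quickly by itself.
- ball4_center (a point): Centre of a loose steel grinding ball, 44 mm across, about 0.3 kg (all are alike; some may be absent). It is 22 mm above the deck (72 mm above the bench) while the ball lies on the deck and about 61 mm above the bench when the ball sits in a pocket, resting on the pocket's edge. The ball rolls, but slows down quickly by itself.
- bar0: Transport bar: loose aluminium bar with black rubber ends, 22 mm wide (its x), 170 mm long (its y), 28 mm high (its z), about 0.28 kg, lying on the deck between the balls and the pockets. Origin at the centre of its underside.
- bar1: Transport bar: loose aluminium bar with black rubber ends, 22 mm wide (its x), 170 mm long (its y), 28 mm high (its z), about 0.28 kg, lying on the deck over the pockets. Origin at the centre of its underside.
- bar0_mid (a point): The middle of transport bar 0, 14 mm above its underside. Its axes are the bar's.
- bar1_mid (a point): The middle of transport bar 1, 14 mm above its underside. Its axes are the bar's.
- tray: Shallow white parts tray, fixed, open at the top, 220 (its x) by 150 (its y) mm outside, 22 mm high, walls and floor 4 mm thick. Origin under its centre, on the bench.
- battery: Loose black battery with grey foot, 110 mm long (its x), 62 wide (its y), 66 high, about 0.45 kg. Origin under its centre. A T-shaped channel runs end to end along x underneath (slot 27 wide up to 7 mm, then 50 wide up to 22 mm): it goes on the rail only from the rail's open end, sliding on the bench, either end first; foot bevelled at the ends. Notch 12 wide, 7 to 22 mm up, midway along each side.
- battery_home (a point): Where the battery's origin is when fully home, on the bench; axes are the shaker's. The battery slides in +x. The T rail runs along x on the bench: stem 23 mm wide and 10 high, head 47 wide, 10 to 18 mm high, side play 1 mm each way. A black end stop, 50 mm high and 90 wide, begins 56.5 mm beyond this point.
- rail_nose (a point): Tip of the rail's round nose, its open end (on the robot's side), at bench level, 73.5 mm before home in -x. Battery and rail first meet when the battery's origin is 55 mm before this point.
- catch (a joint): Spring catch: steel roller 16 mm across, 9 to 20 mm high, in a black housing 24 mm high on the rail's +y side, level with home. Value: how far it is pushed out, in m: 0 with no battery, up to 0.001 when sprung into the battery's notch, 0.003 to 0.006 while it rubs on the battery's side. The battery needs a push of about 10 to 20 N past it.
- beaker: Bystander: glass beaker, 68 mm across, 85 mm high, standing. Origin under its centre.
- jar: Bystander: white screw-top jar, 60 mm across, 75 mm high, standing.
Mind the look-alikes: they are no part of the job. Leave any turquoise look-alike of the bar1 alone.

How it is judged:
On the way, in this order (a step that is already met when the one before it is completed fails the run):
1. both transport bars lie flat in the parts tray, released (x of bar0_mid in the frame of tray between -0.03 and 0.03 m and y of bar0_mid in the frame of tray between -0.064 and 0.064 m and z of each of bar0_mid, bar1_mid in the frame of tray below 0.026 m and x of bar1_mid in the frame of tray between -0.03 and 0.03 m and y of bar1_mid in the frame of tray between -0.064 and 0.064 m and contact force between each of bar0, bar1 and the fingers below 0.1 N), for 0.2 s.
2. every ball sits in a pocket ((horizontal distance between ball0_center and pocket0 below 0.006 m or horizontal distance between ball0_center and pocket1 below 0.006 m or horizontal distance between ball0_center and pocket2 below 0.006 m or horizontal distance between ball0_center and pocket3 below 0.006 m or horizontal distance between ball0_center and pocket4 below 0.006 m) and z of each of ball0_center, ball1_center, ball2_center, ball3_center, ball4_center in the frame of shaker below 0.066 m and (horizontal distance between ball1_center and pocket0 below 0.006 m or horizontal distance between ball1_center and pocket1 below 0.006 m or horizontal distance between ball1_center and pocket2 below 0.006 m or horizontal distance between ball1_center and pocket3 below 0.006 m or horizontal distance between ball1_center and pocket4 below 0.006 m) and (horizontal distance between ball2_center and pocket0 below 0.006 m or horizontal distance between ball2_center and pocket1 below 0.006 m or horizontal distance between ball2_center and pocket2 below 0.006 m or horizontal distance between ball2_center and pocket3 below 0.006 m or horizontal distance between ball2_center and pocket4 below 0.006 m) and (horizontal distance between ball3_center and pocket0 below 0.006 m or horizontal distance between ball3_center and pocket1 below 0.006 m or horizontal distance between ball3_center and pocket2 below 0.006 m or horizontal distance between ball3_center and pocket3 below 0.006 m or horizontal distance between ball3_center and pocket4 below 0.006 m) and (horizontal distance between ball4_center and pocket0 below 0.006 m or horizontal distance between ball4_center and pocket1 below 0.006 m or horizontal distance between ball4_center and pocket2 below 0.006 m or horizontal distance between ball4_center and pocket3 below 0.006 m or horizontal distance between ball4_center and pocket4 below 0.006 m)), for 0.3 s.
3. the battery is fully home on the rail and the catch has snapped into its notch (distance between battery and battery_home below 0.005 m and x of battery in the frame of battery_home between -0.003 and 0.003 m and angle between the x axis of battery and the x axis of shaker, either way round below 0.08 rad and value of joint catch below 0.0018 m), for 0.3 s.
At the end, for the whole second after the job is handed in: Both bars flat in the tray, middles within 30 mm (along) and 64 mm (across) of its centre and under 26 mm up; each ball down in a pocket, within 6 mm of its centre; battery within 3 mm of home along the rail (5 mm in all), parallel to 0.08 rad, catch out at most 1.8 mm; all at rest (all of step 2 and all of step 3 and x of bar0_mid in the frame of tray between -0.03 and 0.03 m and y of bar0_mid in the frame of tray between -0.064 and 0.064 m and z of each of bar0_mid, bar1_mid in the frame of tray below 0.026 m and x of bar1_mid in the frame of tray between -0.03 and 0.03 m and y of bar1_mid in the frame of tray between -0.064 and 0.064 m and linear speed of each of bar0, bar1, battery, ball0, ball1, ball2, ball3, ball4 below 0.01 m/s); the robot touches nothing.
It fails at once if a ball is lifted more than 20 mm off the deck in the fingers ((z of ball0_center in the frame of shaker above 0.092 m and contact force between ball0 and the fingers above 0.3 N) or (z of ball1_center in the frame of shaker above 0.092 m and contact force between ball1 and the fingers above 0.3 N) or (z of ball2_center in the frame of shaker above 0.092 m and contact force between ball2 and the fingers above 0.3 N) or (z of ball3_center in the frame of shaker above 0.092 m and contact force between ball3 and the fingers above 0.3 N) or (z of ball4_center in the frame of shaker above 0.092 m and contact force between ball4 and the fingers above 0.3 N)).
It fails at once if a bystander is pushed more than 40 mm or knocked over (distance of any of beaker, jar from where it was at the start of the episode above 0.04 m).
Of ball0, ball1, ball2, ball3, ball4 only 3 to 5 are there at a start; the rules pass over those that are not, and their reading is None.
At some moment in a run one of ball0, ball1, ball2, ball3, ball4 may be knocked a few centimetres aside while the robot is not near it.
Once in a run the grip may slacken for a moment while it holds something.
It also fails if it takes over 210 s, if anything falls off the work surface, if the arm or the gripper's body presses on something with over 40 N, if the wrist force passes 120 N, or if a joint passes its speed limit or range.

## Robot

A 6-joint arm with a two-finger parallel gripper is mounted at the origin on the work surface. World frame = base frame: x ahead of the robot, y to its left, z up, the work surface at z = 0. Lengths are in m, angles in rad, forces in N, time in s.
With the tool pointing down it reaches from about 0.35 to 0.775 m from the base axis. Payload 7.3 kg.
Tool frame: the origin (TCP) lies at the very end of the fingers, on their centre line; the grasp point (between the pads) lies 19 mm behind it; z points along the fingers, y is the direction in which the jaws open and shut (so a half turn about z gives the same grasp; the last joint's range is limited). The gripper opens to 92 mm and grips with 3 to 60 N. Pads are 19 mm wide; open, the fingers measure 130 mm over their backs; the gripper's body (75 mm by 190 mm) begins 47 mm behind the grasp point.
Start: joints at [-1.327, 0.342, 1.524, -0, 1.275, -0.146], TCP at [0.2, -0.486, 0.192] pointing down, gripper open.
Joint ranges: [-2.53, 2.53], [-0.77, 2.02], [0.04, 2.7], [-1, 4.14], [0.28, 2.66], [-3.11, 3.11]. Speed limits (rad/s): [2.57, 2.57, 3.14, 3.14, 3.14, 3.14].

## Interface

Orientations are given as [roll, pitch, yaw] about the fixed x, y, z axes, in that order (R = Rz(yaw) Ry(pitch) Rx(roll)).
In Python, from cell import robot gives the robot as it stands.
- The arm moves only by the shell command python3 -m pendant 'ROWS' [OPENING] [FORCE]. ROWS is JSON, a list of rows, each a list of 2 entries, a list of its own where there are three numbers: the shift along the tool's x, y, z in mm, then the turn about the tool's z in degrees. In form: [[[x, y, z], turn], ...]. A call has 1 to 10 rows; each row is the pose to reach, as a shift and turn from the pose measured when the call began, along the tool's axes at that moment; what a row does not reach only later rows make up. A row lasts 1/12 s, in which the tool goes at most 41.7 mm and 7.16 degrees, less where a joint would pass 70% of its speed; a pose out of reach is approached as far as the arm can. A call with a gripper value outside its range is refused whole. OPENING is the opening, from 0 (shut) to 1 (fully open), set as the call begins (- or left out, the last holds). The fingers move at their own pace and stop on an object; FORCE is the grip in N (left out, the last holds). Time passes only in rows, so rows that repeat a pose let the fingers close. It gives the time, the measured TCP pose, the force and the opening at its end, in the units of the state.
- robot.observe(): the state, without advancing time (a new reading comes with each control period).
- robot.read_camera(name): name is "scene" or "top"; returns the picture (400x640x3 uint8, red, green, blue); there is no depth.
- robot.calibration(name): a dict with "vfov" (degrees; the focal length in pixels is half the picture's height over the tangent of half this angle, whatever the lens; pixels are square), "cx", "cy" (the principal point, pixels), "rvec" (rotation vector, rad) and "tvec" (3), from world to camera coordinates, as OpenCV has them. Camera axes: x right, y down, z forward; pixel columns grow to the right and rows downward; lengths in m; the calibration is good to about 2 mm. A picture is of the moment at which its call begins. calibration takes no time and is no camera call.
- robot.hand_in(): hands the job in, once; it reports no verdict.
Trained networks look in the newest picture that a camera, given by its name, has taken for a name from the list of things; names that differ only in an ending like _2 or _b are one class to them, and where a whole thing is asked for, a point or a joint stands for the part that bears it (a point fixed in the world has none). Each returns a list of dicts, best first, with "p" (0 to 1); they miss things now and then, are a little off and sometimes report something else, mostly with a low value. They report only what shows in the picture. A call takes as long as a camera call. They do not tell look-alikes from the thing itself.
- robot.find_in(camera, query): "xy" ([column, row] as shares, 0 to 1, of the picture: columns of its width, rows of its height, amid what is visible of it).
The state is a dict: "time": time; "qpos": joint angles; "qvel": joint speeds; "joint_efforts": joint torques, N m; "tool_pos": TCP position; "tool_rot": TCP orientation; "contact_force": force on the tool from outside, world axes, zero at the start; "torque": the same for the moment, N m; "opening": finger opening in m.
Only numpy, scipy, OpenCV 4.12 (cv2) and the standard library are available. Lean on these libraries where they do the work, as an engineer would, in place of code of your own. Each camera call takes 0.05 s, during which the arm holds its last target.

## Working session

There is one attempt and no reset: what is moved stays moved. The work goes in short steps, Python scripts to look and compute and a shell command to move; the robot and the scene stay as the last step left them, time stands still between calls to the robot, and variables do not carry over. Pictures are saved under pics/ and viewed, and the job is handed in when it is done.

```bash
mkdir -p pics; ls; cat > h.py <<'E'
import numpy as np, cv2
from cell import robot
def cal(n):
    c=robot.calibration(n); f=200/np.tan(np.radians(c['vfov']/2))
    K=np.array([[f,0,c['cx']],[0,f,c['cy']],[0,0,1]]); R=cv2.Rodrigues(np.array(c['rvec'],float))[0]
    return K,R,np.array(c['tvec'],float).reshape(3),c
def ray(n,uv,z):
    K,R,t,_=cal(n); d=R.T@np.linalg.inv(K)@np.array([uv[0],uv[1],1.]); o=-R.T@t
    return o+d*(z-o[2])/d[2]
def proj(n,P):
    K,R,t,_=cal(n); p=K@(R@np.array(P,float)+t); return p[:2]/p[2]
def save(n,name,img=None,crop=None,scale=1):
    im=robot.read_camera(n) if img is None else img
    o=im
    if crop: o=o[crop[1]:crop[3],crop[0]:crop[2]]
    o=cv2.resize(o,None,fx=scale,fy=scale,interpolation=cv2.INTER_CUBIC)
    cv2.imwrite('pics/'+name,o[:,:,::-1]); return im
E
python3 - <<'E'
from h import *
for n in('scene','top'):
    save(n,n+'0.png'); print(n,cal(n)[3])
s=robot.observe(); print(s['time'],s['tool_pos'],s['tool_rot'],s['opening'])
E
```

```text
pics
scene {'vfov': 49.036466829607704, 'cx': 321.683890592073, 'cy': 199.79786245625493, 'rvec': array([ 0.62499249,  2.48927276, -1.34137105]), 'tvec': array([ 0.42320672, -0.05984209,  1.57104018])}
top {'vfov': 43.252847977982995, 'cx': 321.76342169640844, 'cy': 195.5351243840472, 'rvec': array([ 2.17737263, -2.17762409,  0.08251161]), 'tvec': array([8.82834241e-04, 4.79933288e-01, 1.40632991e+00])}
0.1 [ 0.19943016 -0.48521935  0.19153298] [-3.14026576e+00 -2.04580303e-04  3.89796639e-01] 0.09186510087404284
```

View pics/scene0.png

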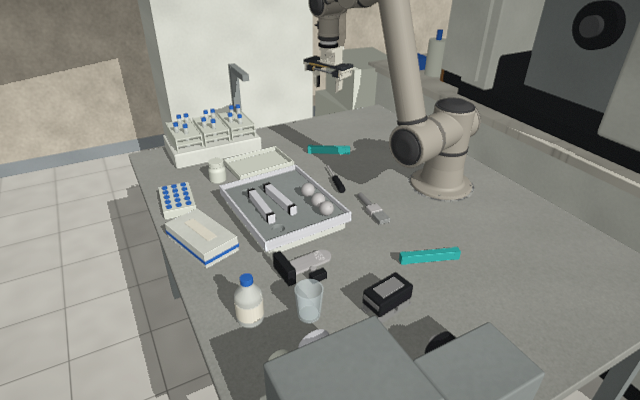

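View pics/top0.png

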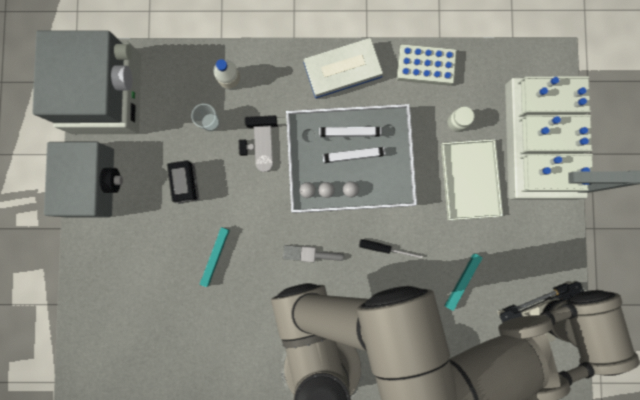

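The top view shows two grey transport bars on the deck at about (350,131) and (353,155), and three balls at (307,189), (325,189) and (349,189). The battery is at (182,181), the rail at (262,150) and the tray at (472,180). The beaker is at (204,117), the jar at (461,118), and the turquoise look-alikes at (215,257) and (463,281). Next I'll enlarge and measure.

```bash
python3 - <<'E'
from h import *
im=save('top','topc.png',crop=(230,90,430,220),scale=4)
save('top','topd.png',img=im,crop=(150,90,290,210),scale=5)
for q in['bar0','bar1','ball0_center','battery','tray','jar','beaker','shaker','catch']:
    r=robot.find_in('top',q)
    print(q,[(np.round([d['xy'][0]*640,d['xy'][1]*400],1).tolist(),round(d['p'],2)) for d in r][:6])
E
```

```text
bar0 [([353.0, 156.8], 0.91), ([463.1, 279.9], 0.82), ([349.8, 134.9], 0.81), ([213.4, 251.9], 0.72), ([179.3, 185.2], 0.66)]
bar1 [([353.0, 156.8], 0.91), ([463.1, 279.9], 0.82), ([349.8, 134.9], 0.81), ([213.4, 251.9], 0.72), ([179.3, 185.2], 0.66)]
ball0_center [([342.7, 161.0], 0.27)]
battery []
tray [([471.2, 177.3], 0.56), ([353.3, 153.6], 0.27)]
jar [([458.9, 119.0], 0.63)]
beaker [([208.1, 115.1], 0.86), ([351.4, 156.1], 0.4)]
shaker [([342.8, 146.5], 0.58), ([355.2, 156.3], 0.55)]
catch [([339.2, 152.9], 0.57), ([348.7, 131.3], 0.41)]
```

View pics/topc.png

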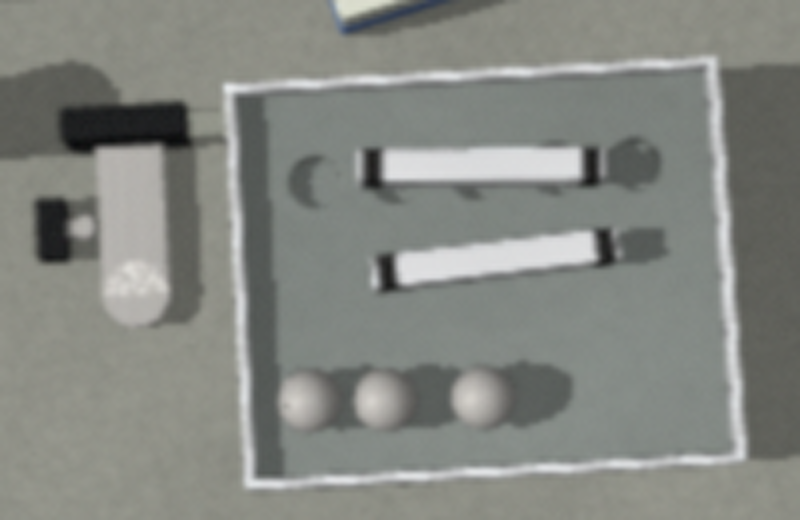

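View pics/topd.png

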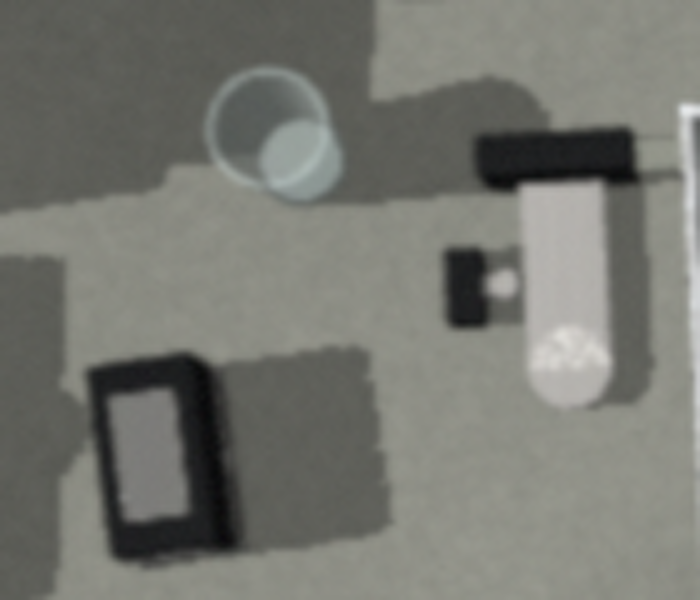

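```bash
python3 - <<'E'
from h import *
def c4(x,y): return ((x+.5)/4-.5+230,(y+.5)/4-.5+90)
def c5(x,y): return ((x+.5)/5-.5+150,(y+.5)/5-.5+90)
r=lambda a:np.round(np.array(a)*1000,1).tolist()
cs=[ray('top',c4(*p),.066) for p in[(225,88),(714,60),(744,458),(248,486)]]
for c in cs: print('rim',r(c))
cen=sum(cs)/4
# y axis: BR? left in image=+y
ydir=(cs[0]-cs[1]+cs[3]-cs[2]); xdir=(cs[0]-cs[3]+cs[1]-cs[2])
print(r(cen),np.linalg.norm(cs[0]-cs[1]),np.linalg.norm(cs[0]-cs[3]),'yaw from y',np.degrees(np.arctan2(-ydir[0],ydir[1])),'x',np.degrees(np.arctan2(xdir[1],xdir[0])))
for b in[(307,400),(384,400),(481,398)]: print('ball',r(ray('top',c4(*b),.072)))
print('bar1 ends',r(ray('top',c4(600,165),.078)),r(ray('top',c4(362,168),.078)))
print('bar0 ends',r(ray('top',c4(612,245),.078)),r(ray('top',c4(380,273),.078)))
print('batt top',[r(ray('top',c5(*p),.066)) for p in[(90,370),(190,355),(222,548),(117,560)]])
print('beaker base',r(ray('top',c5(302,160),.0)),'top',r(ray('top',c5(266,125),.085)))
print('nose',r(ray('top',c5(568,408),.018)),'rail end', r(ray('top',c5(518,180),.018)),r(ray('top',c5(604,180),.018)))
print('stop',r(ray('top',c5(478,136),.05)),r(ray('top',c5(632,128),.05)))
print('catch housing',r(ray('top',c5(466,250),.024)),r(ray('top',c5(466,325),.024)),'roller',r(ray('top',c5(503,283),.02)))
im=save('top','tray.png',crop=(430,90,520,230),scale=4)
im=save('scene','sc1.png',crop=(140,130,380,260),scale=3.3)
im=save('scene','sc2.png',img=im,crop=(230,230,430,330),scale=4)
E
```

```text
rim [709.6, 100.1, 66.0]
rim [728.9, -238.8, 66.0]
rim [452.6, -255.4, 66.0]
rim [433.5, 82.8, 66.0]
[581.1, -77.8, 66.0] 0.3394265828776465 0.27660324723825924 yaw from y 3.2431781550535135 x 3.516673227962883
ball [491.8, 42.5, 72.0]
ball [491.8, -10.0, 72.0]
ball [493.2, -76.0, 72.0]
bar1 ends [652.7, -157.8, 78.0] [650.8, 5.0, 78.0]
bar0 ends [597.3, -165.5, 78.0] [578.2, -7.3, 78.0]
batt top [[564.5, 424.9, 66.0], [572.8, 370.0, 66.0], [466.2, 350.1, 66.0], [459.6, 407.5, 66.0]]
beaker base [697.0, 325.4, 0.0] top [696.8, 325.9, 85.0]
nose [549.5, 167.3, 18.0] rail end [681.0, 197.2, 18.0] [681.0, 147.9, 18.0]
stop [699.0, 215.3, 50.0] [703.4, 129.0, 50.0]
catch housing [639.3, 225.5, 24.0] [596.2, 224.9, 24.0] roller [621.0, 204.8, 20.0]
```

View pics/tray.png

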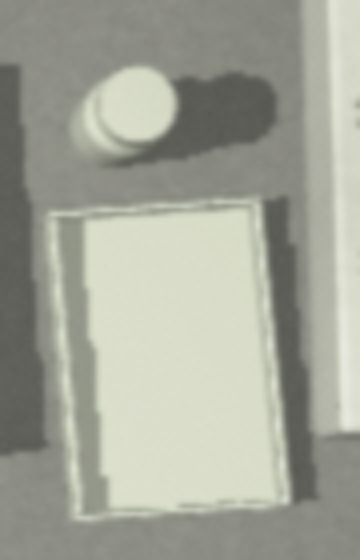

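View pics/sc1.png

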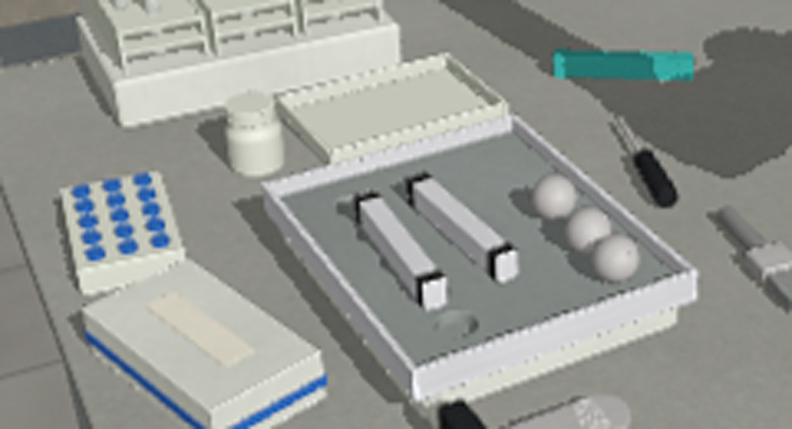

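View pics/sc2.png

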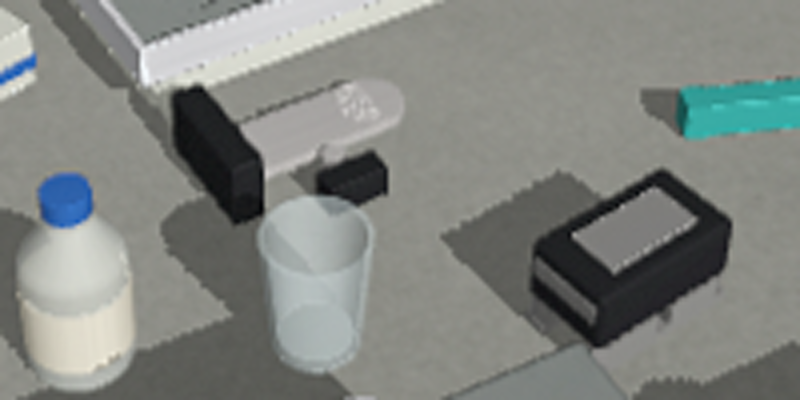

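The pictures confirm it: the two aluminium bars with black rubber ends on the deck are the transport bars, and both turquoise bars are off the deck, so I'll leave those alone. There are three balls. Next come the tray pose, the rack clearance and a check of the pockets.

```bash
cat >> h.py <<'E'
def goal(x,y,z,yaw_deg):
    """shift (mm) in tool axes and turn (deg) from the measured pose to a world target (m), tool down"""
    from scipy.spatial.transform import Rotation as Ro
    s=robot.observe(); R=Ro.from_euler('xyz',s['tool_rot']).as_matrix()
    d=R.T@(np.array([x,y,z])-s['tool_pos'])*1000
    yaw=np.degrees(np.arctan2(R[1,0],R[0,0])); t=-((yaw_deg-yaw+180)%360-180)
    print('t',round(s['time'],2),'pos',np.round(np.array(s['tool_pos'])*1000,1),'yaw',round(yaw,1),'-> shift',np.round(d,1),'turn',round(t,1))
E
python3 - <<'E'
from h import *
def c4(x,y): return ((x+.5)/4-.5+230,(y+.5)/4-.5+90)
def t4(x,y): return ((x+.5)/4-.5+430,(y+.5)/4-.5+90)
r=lambda a:np.round(np.array(a)*1000,1).tolist()
print('pockets seen',r(ray('top',c4(316,181),.05)),r(ray('top',c4(634,163),.05)))
cs=[ray('top',t4(*p),.022) for p in[(50,212),(258,201),(288,503),(76,517)]]
print([r(c) for c in cs],r(sum(cs)/4))
xd=cs[0]-cs[3]+cs[1]-cs[2]; yd=cs[0]-cs[1]+cs[3]-cs[2]
print(np.degrees(np.arctan2(xd[1],xd[0])),np.degrees(np.arctan2(-yd[0],yd[1])),np.linalg.norm(xd)/2,np.linalg.norm(yd)/2)
for z in(0,.03,.04,.05,.06,.08): print(z,r(ray('top',t4(303,200),z)),r(ray('top',t4(330,200),z)))
print('jar top',r(ray('top',t4(140,105),.075)))
a=np.radians(3.3);R=np.array([[np.cos(a),-np.sin(a)],[np.sin(a),np.cos(a)]])
for y in(-112,-56,0,56,112):print('pk',np.round(np.array([581,-77.8])+R@[72,y],1))
goal(.5878,-.0864,.15,96.9)
E
```

```text
pockets seen [647.5, 37.4, 50.0] [660.0, -184.7, 50.0]
[[630.5, -341.2, 22.0], [638.3, -489.0, 22.0], [423.7, -504.1, 22.0], [413.9, -355.3, 22.0]] [526.6, -422.4, 22.0]
3.871535790934821 3.3936715041283905 0.21607343970878384 0.1485124223254858
0 [643.2, -528.9, 0.0] [643.2, -548.3, 0.0]
0.03 [637.4, -518.0, 30.0] [637.4, -537.0, 30.0]
0.04 [635.5, -514.4, 40.0] [635.4, -533.3, 40.0]
0.05 [633.5, -510.7, 50.0] [633.5, -529.5, 50.0]
0.06 [631.6, -507.1, 60.0] [631.6, -525.7, 60.0]
0.08 [627.7, -499.9, 80.0] [627.7, -518.2, 80.0]
jar top [694.8, -391.9, 75.0]
pk [ 659.3 -185.5]
pk [ 656.1 -129.6]
pk [652.9 -73.7]
pk [649.7 -17.7]
pk [646.4  38.2]
t 0.7 pos [ 199.5 -485.6  192.1] yaw 22.3 -> shift [ 510.9 -221.7   42.1] turn -74.6
```

Bar0 (between balls and pockets, top pixel (353,155)) goes first. It's the aluminium one, confirmed in the crop. Moving above it with the jaws half open.

```bash
python3 -m pendant '[[[511,-222,20],-74.6],[[511,-222,20],-74.6],[[511,-222,20],-74.6],[[511,-222,20],-74.6],[[511,-222,20],-74.6],[[511,-222,20],-74.6],[[511,-222,20],-74.6],[[511,-222,20],-74.6],[[511,-222,20],-74.6],[[511,-222,20],-74.6]]' 0.55 30; python3 -c "
from h import *
goal(.5878,-.0864,.15,96.9)"
```

```text
time: 1.53
tool_pos: [0.4909, -0.1852, 0.1773]
tool_rot: [3.141, 0.0, 1.646]
contact_force: [1.2, 0.3, 0.2]
opening: 0.0509
t 1.53 pos [ 490.9 -185.2  177.3] yaw 94.3 -> shift [ 91.3 104.   27.3] turn -2.6
```

```bash
python3 -m pendant '[[[91,104,27],-2.6],[[91,104,27],-2.6],[[91,104,27],-2.6],[[91,104,27],-2.6],[[91,104,27],-2.6],[[91,104,27],-2.6]]'; python3 -c "
from h import *
save('scene','s1.png',crop=(140,100,380,260),scale=3.3)
save('top','t1.png',crop=(230,90,430,220),scale=4)
goal(.5878,-.0864,.057,96.9)"
```

```text
time: 2.03
tool_pos: [0.5879, -0.0859, 0.1497]
tool_rot: [-3.141, 0.0, 1.694]
contact_force: [0.7, -0.2, -0.5]
opening: 0.0506
t 2.13 pos [587.4 -87.4 150.5] yaw 96.9 -> shift [ 1.   0.6 93.5] turn -0.0
```

View pics/s1.png

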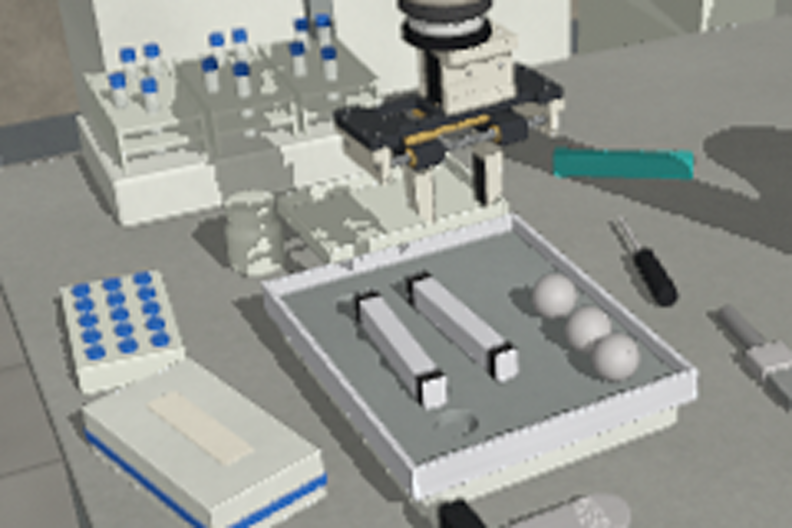

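View pics/t1.png

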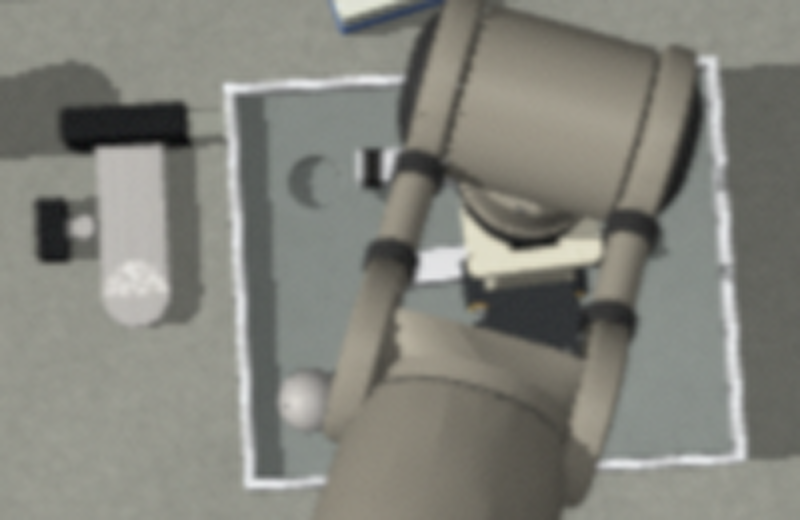

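The gripper hangs over bar0 with its jaws across the bar, and nothing has moved. Descending and gripping.

```bash
python3 -m pendant '[[[0,0,30],0],[[0,0,60],0],[[0,0,80],0],[[0,0,90],0],[[0,0,93],0],[[0,0,93],0]]'; python3 -m pendant '[[[0,0,0],0],[[0,0,0],0],[[0,0,0],0],[[0,0,0],0],[[0,0,0],0],[[0,0,0],0]]' 0 35;
```

```text
time: 2.63
tool_pos: [0.5872, -0.0884, 0.0578]
tool_rot: [3.142, 0.001, 1.69]
contact_force: [0.9, 0.9, 0.4]
opening: 0.0504
time: 3.13
tool_pos: [0.5873, -0.0883, 0.0581]
tool_rot: [3.141, 0.001, 1.69]
contact_force: [-0.1, 0.1, -0.9]
opening: 0.0153
```

```bash
python3 -m pendant '[[[0,0,0],0],[[0,0,0],0],[[0,0,0],0]]'; python3 -c "
from h import *
save('scene','s2.png',crop=(200,100,360,220),scale=5)"
```

```text
time: 3.38
tool_pos: [0.5873, -0.0883, 0.0581]
tool_rot: [3.141, 0.001, 1.69]
contact_force: [-0.0, -0.7, -0.2]
opening: 0.0006
```

View pics/s2.png

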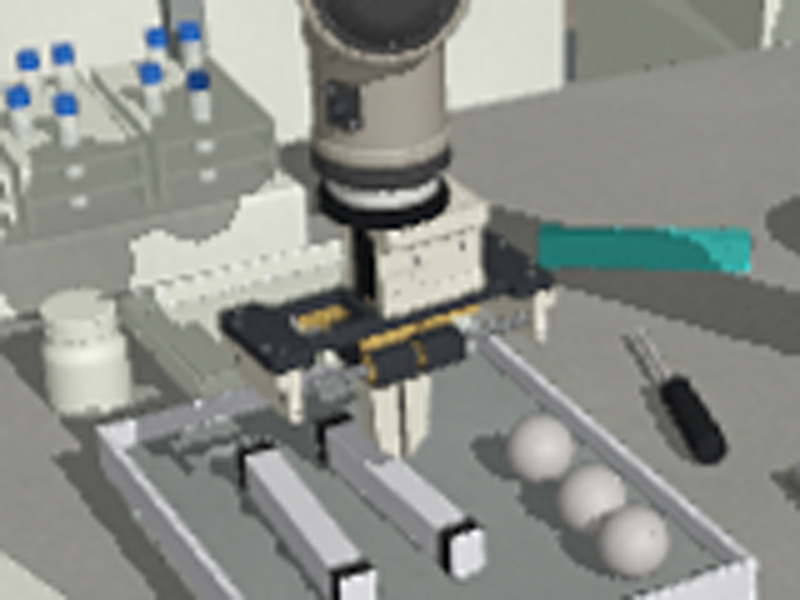

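```bash
python3 -c "
from h import *
p=robot.observe()['tool_pos'];print(p,proj('scene',p),proj('top',p))
print('bar0 ends scene at z .078', ray('scene',(200+340/5,100+420/5),.078), ray('scene',(200+465/5,100+525/5),.078))
print(ray('scene',(200+745/5,100+560/5),.066), 'rim corner robot side +y; top says 433.5,82.8')
for P in [(.7096,.1001,.066),(.7289,-.2388,.066),(.4526,-.2554,.066),(.4335,.0828,.066),(.5973,-.1655,.078),(.5782,-.0073,.078)]: print(proj('scene',P))
"
```

```text
[ 0.58731951 -0.08829323  0.05806999] [278.62032704 198.88750268] [353.90870857 155.70361022]
bar0 ends scene at z .078 [ 0.59369418 -0.15537615  0.078     ] [ 0.57467398 -0.00971227  0.078     ]
[0.43657267 0.0839734  0.066     ] rim corner robot side +y; top says 433.5,82.8
[265.14573521 241.9904496 ]
[219.23925349 185.29380268]
[294.43430928 164.25478955]
[349.67758494 211.5254195 ]
[265.73144189 182.81874527]
[292.27340139 205.70913526]
```

```bash
python3 -c "
from h import *
p=robot.observe()['tool_pos']
for z in (.058,.07,.078,.085,.1): print(z,(proj('scene',(p[0],p[1],z))-[200,100])*5)
for x in (.53,.545,.56,.575): print(x,(proj('scene',(x,p[1],.058))-[200,100])*5)
for P in [(.66,-.088,.125),(.51,-.088,.125)]:print((proj('scene',P)-[200,100])*5)
im=save('scene','s3.png',crop=(250,160,310,220),scale=10)
save('top','t3.png',crop=(270,90,430,220),scale=5)"
```

```text
0.058 [393.10631297 494.53167998]
0.07 [392.30041319 478.30837907]
0.078 [391.75880482 467.40544075]
0.085 [391.28201698 457.80738305]
0.1 [390.25116498 437.05564369]
0.53 [476.18607368 471.72963298]
0.545 [454.71500867 477.62257525]
0.56 [433.05397262 483.56765692]
0.575 [411.20043307 489.56557303]
[275.98544784 430.92812812]
[503.24075493 372.84316558]
```

View pics/s3.png

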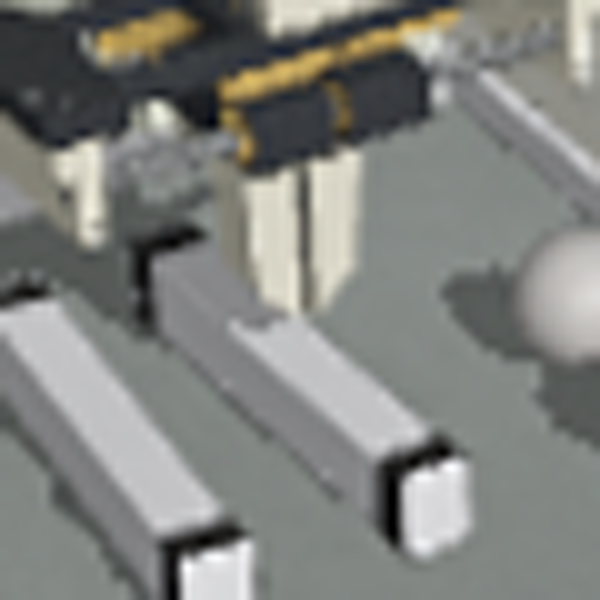

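View pics/t3.png

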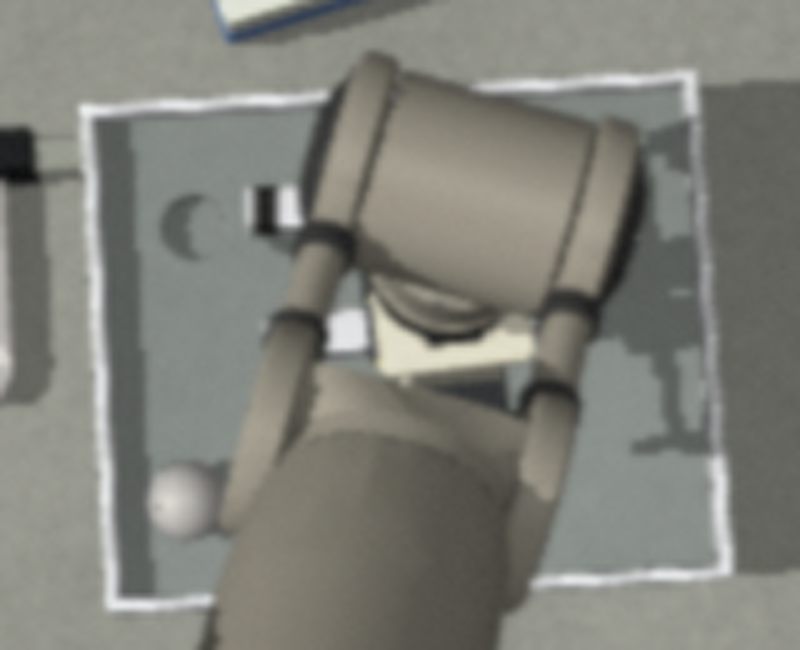

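The fingers shut to nothing because the tips are still above the bar. They project to row 191 rather than row 199, so the true tip looks about 25 mm higher than reported. I'll open the jaws, rise and measure that offset properly.

```bash
python3 -m pendant '[[[0,0,-30],0],[[0,0,-60],0],[[0,0,-92],0],[[0,0,-92],0],[[0,0,-92],0],[[0,0,-92],0],[[0,0,-92],0]]' 1; python3 -c "
from h import *
p=robot.observe()['tool_pos'];print(p,robot.observe()['qpos'],robot.observe()['opening'])
print((proj('scene',p)-[230,110])*8, 'tips at +-46mm x', [(proj('scene',(p[0]+d,p[1],p[2]))-[230,110])*8 for d in(.046,-.046,.065,-.065)])
save('scene','s4.png',crop=(230,110,330,180),scale=8)"
```

```text
time: 4.12
tool_pos: [0.5864, -0.088, 0.1486]
tool_rot: [-3.14, 0.0, 1.69]
contact_force: [0.2, -0.4, -0.4]
opening: 0.0426
[ 0.58639352 -0.08799147  0.14864999] [-2.77672727e-01  5.02479225e-01  1.39309559e+00 -8.36819383e-04
  1.24786212e+00 -3.96427179e-01] 0.042626167918546086
[381.50487573 508.54164984] tips at +-46mm x [array([267.20440348, 536.96501956]), array([492.60671081, 480.91369281]), array([219.0272813 , 548.94533888]), array([537.59449493, 469.72647375])]
```

View pics/s4.png

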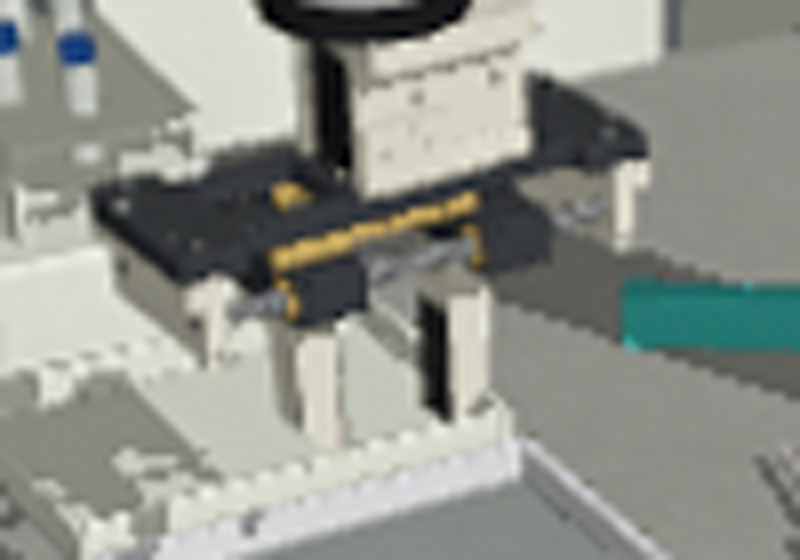

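The tips sit midway at columns 380–390, as predicted, but about 10 px too high, which is roughly 30 mm. With the fingers shut at reported z = 58 mm they didn't touch the bar, so the true tip was at 78 mm or more there. Going to 40 mm reported is therefore safe. Descending with the jaws half open.

```bash
python3 -m pendant '[[[0,0,30],0],[[0,0,60],0],[[0,0,85],0],[[0,0,98],0],[[0,0,104],0],[[0,0,108],0],[[0,0,108],0],[[0,0,108],0]]' 0.55; python3 -c "
from h import *
p=robot.observe()['tool_pos']
print((proj('scene',p)-[240,150])*10)
save('scene','s5.png',crop=(240,150,320,210),scale=10)"
```

```text
time: 4.83
tool_pos: [0.5867, -0.0882, 0.0412]
tool_rot: [-3.14, 0.0, 1.69]
contact_force: [0.0, -0.4, 0.6]
opening: 0.0506
[390.43538409 533.7343979 ]
```

View pics/s5.png

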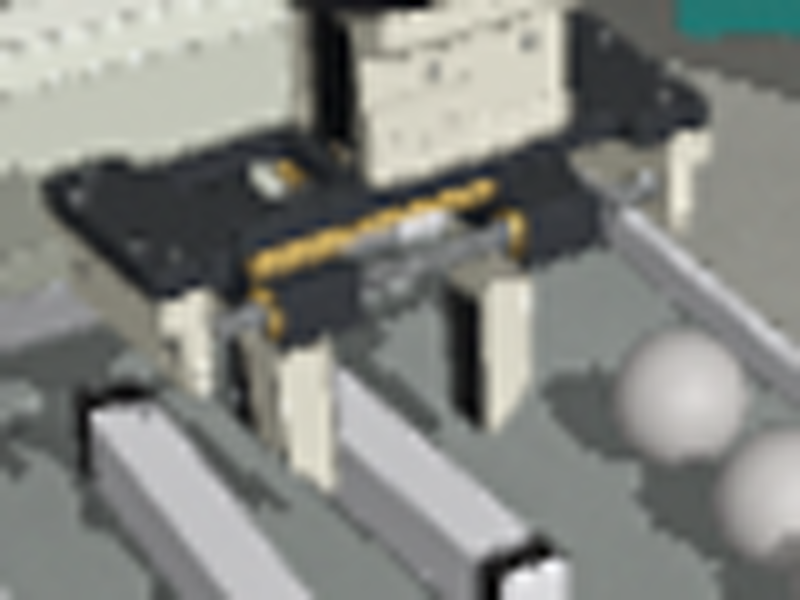

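The fingers now straddle bar0, with tips at crop (310,485) and (500,430), about 26 mm above the reported height. I'll go 6 mm lower and grip.

```bash
python3 -m pendant '[[[0,0,3],0],[[0,0,6],0],[[0,0,6],0]]'; python3 -m pendant '[[[0,0,0],0],[[0,0,0],0],[[0,0,0],0],[[0,0,0],0],[[0,0,0],0],[[0,0,0],0],[[0,0,0],0]]' 0 35;
```

```text
time: 5.13
tool_pos: [0.5868, -0.0882, 0.0355]
tool_rot: [-3.141, 0.001, 1.69]
contact_force: [0.3, 0.2, -0.5]
opening: 0.0502
time: 5.72
tool_pos: [0.5878, -0.0883, 0.036]
tool_rot: [3.14, 0.001, 1.69]
contact_force: [2.6, 0.9, 1.7]
opening: 0.0219
```

Holding at 21.9 mm, which is the bar's width. The bar's underside is at reported z + 14 mm. Lifting.

```bash
python3 -m pendant '[[[0,0,-10],0],[[0,0,-30],0],[[0,0,-60],0],[[0,0,-90],0],[[0,0,-110],0],[[0,0,-120],0],[[0,0,-120],0]]' - 45; python3 -c "
from h import *
save('scene','s6.png',crop=(140,80,380,240),scale=3.3)
goal(.5275,-.4374,.14,3.6)"
```

```text
time: 6.3
tool_pos: [0.5882, -0.0884, 0.1582]
tool_rot: [3.137, 0.003, 1.69]
contact_force: [0.0, -0.2, -2.8]
opening: 0.021
t 6.35 pos [587.3 -88.1 156.1] yaw 96.8 -> shift [-339.7 -100.9   16.5] turn 93.2
```

View pics/s6.png

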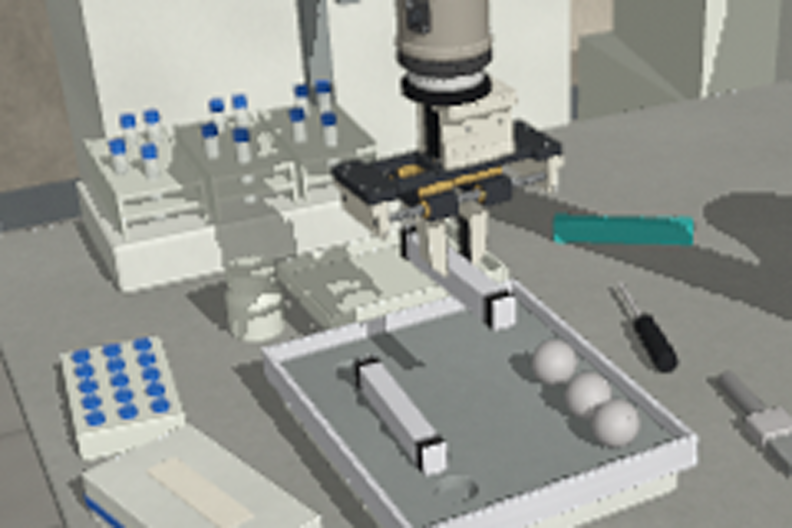

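Bar0 hangs level in the grip. Carrying it over the tray.

```bash
python3 -m pendant '[[[-20,-8,0],7],[[-45,-15,0],14],[[-70,-20,0],21],[[-100,-30,0],28],[[-130,-40,0],35],[[-160,-48,0],42],[[-190,-56,0],49],[[-220,-65,0],56],[[-245,-73,0],63],[[-260,-78,0],69]]'; python3 -c "
from h import *
goal(.5275,-.4374,.14,3.6)"
```

```text
time: 7.18
tool_pos: [0.5384, -0.3578, 0.1531]
tool_rot: [-3.139, 0.002, 0.477]
contact_force: [-0.1, 0.1, -3.6]
opening: 0.0212
t 7.18 pos [ 538.4 -357.8  153.1] yaw 27.3 -> shift [-46.2  65.7  13.1] turn 23.7
```

```bash
python3 -m pendant '[[[-15,20,0],7],[[-30,40,0],14],[[-42,58,5],20],[[-46,66,10],23.7],[[-46,66,13],23.7],[[-46,66,13],23.7]]'; python3 -c "
from h import *
save('scene','s7.png',crop=(140,80,340,210),scale=4)
save('top','t7.png',crop=(420,70,600,240),scale=3.4)
goal(.5275,-.4374,.01,3.6)"
```

```text
time: 7.68
tool_pos: [0.5264, -0.4364, 0.1363]
tool_rot: [-3.135, 0.007, 0.065]
contact_force: [-0.0, 0.7, -4.9]
opening: 0.0212
t 7.78 pos [ 527.6 -436.   138.6] yaw 3.8 -> shift [  0.4   1.9 128.6] turn 0.2
```

View pics/s7.png

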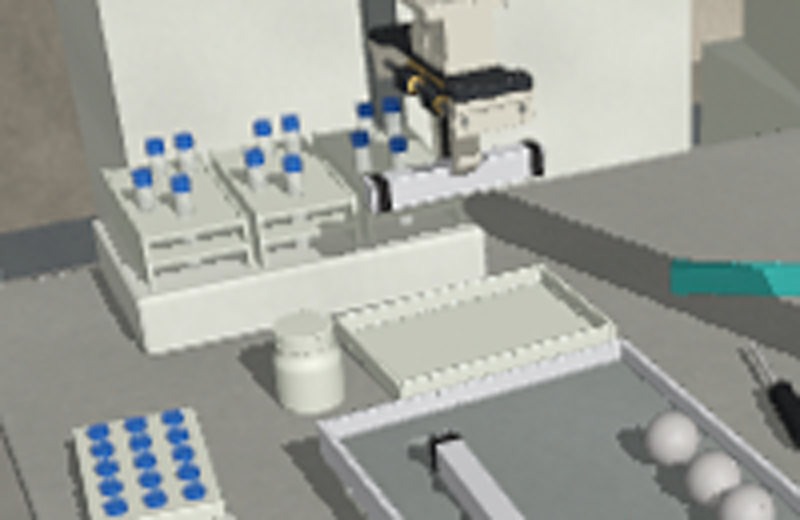

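View pics/t7.png

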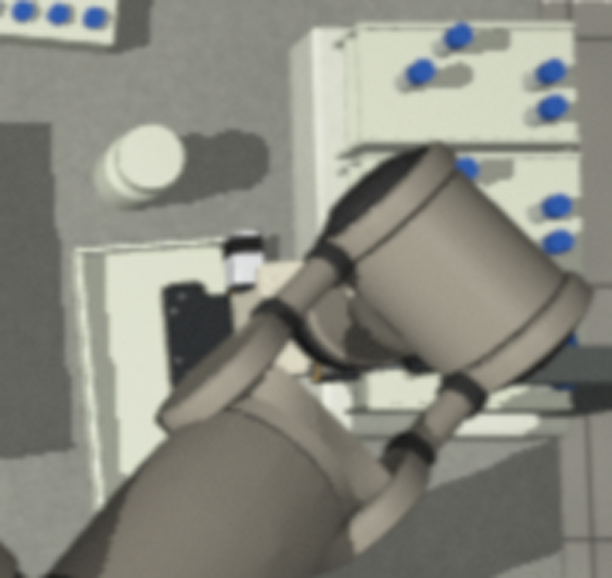

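```bash
python3 -c "
from h import *
print('bar end',ray('top',(420+243/3.4,70+240/3.4),.178),'body -y? left end',[ray('top',(420+163/3.4,70+330/3.4),z) for z in(.23,.26)])
im=save('scene','s8.png',crop=(215,80,285,140),scale=10)
p=robot.observe()['tool_pos'];print([(proj('scene',(p[0]+dx,p[1],p[2]+.014+.025))-[215,80])*10 for dx in(.085,-.085)])"
```

```text
bar end [ 0.60632738 -0.42917635  0.178     ] body -y? left end [array([ 0.53171293, -0.35330224,  0.23      ]), array([ 0.52756942, -0.34471286,  0.26      ])]
[array([153.65734897, 442.41761326]), array([598.6629864 , 357.90207006])]
```

View pics/s8.png

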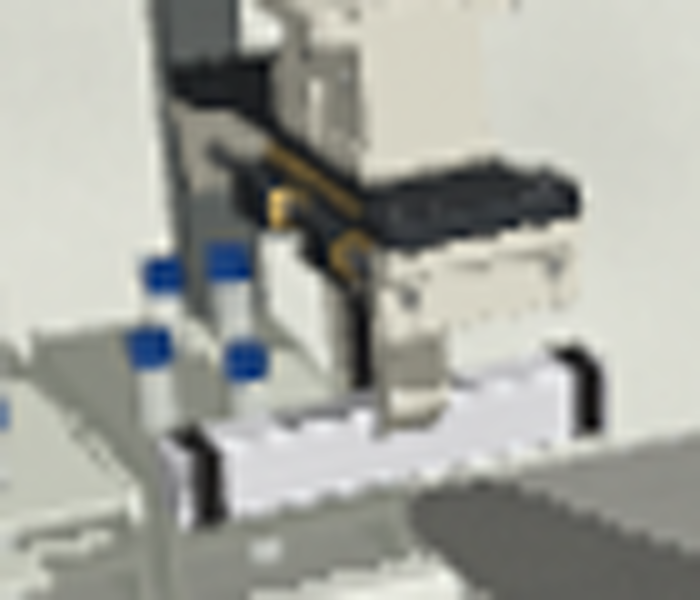

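```bash
cat >> h.py <<'E'
def tri(a,b):
    Ps=[]
    for n in('scene','top'):
        K,R,t,_=cal(n); Ps.append(K@np.c_[R,t])
    X=cv2.triangulatePoints(Ps[0],Ps[1],np.array(a,float).reshape(2,1),np.array(b,float).reshape(2,1)); X=(X[:3]/X[3]).ravel()
    return np.round(X*1000,1),np.round(proj('scene',X)-a,1),np.round(proj('top',X)-b,1)
E
python3 -c "
from h import *
print(tri((233,123.5),(491.5,139.4)))
im=save('top','t8.png',crop=(440,120,540,190),scale=8)"
```

```text
(array([ 607.3, -426.9,  184. ]), array([-0.4, -0.1]), array([-0.2,  0.4]))
```

View pics/t8.png

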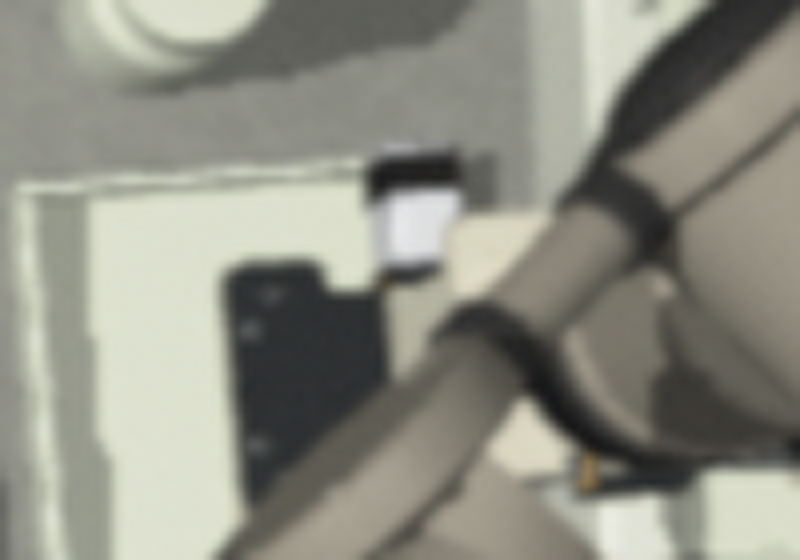

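Triangulation puts the bar's end at (607,-427,184), against a predicted (612,-430,180). So the carried bar is well located and the reported z is about 26 mm low. Lowering into the tray.

```bash
python3 -m pendant '[[[0,2,25],0],[[0,2,55],0],[[0,2,85],0],[[0,2,110],0],[[0,2,125],0],[[0,2,135],0],[[0,2,140],0],[[0,2,140],0]]';  python3 -m pendant '[[[0,0,2],0],[[0,0,4],0],[[0,0,4],0]]'
```

```text
time: 8.55
tool_pos: [0.528, -0.4375, -0.0003]
tool_rot: [-3.139, 0.003, 0.067]
contact_force: [0.9, 0.1, -3.2]
opening: 0.0212
time: 8.8
tool_pos: [0.5285, -0.4378, -0.0035]
tool_rot: [-3.14, 0.002, 0.067]
contact_force: [-0.2, -0.4, -3.8]
opening: 0.0212
```

```bash
python3 -m pendant '[[[0,0,2],0],[[0,0,4],0],[[0,0,4],0]]';  python3 -m pendant '[[[0,0,1],0],[[0,0,2],0],[[0,0,2],0]]'; python3 -c "
from h import *
save('scene','s9.png',crop=(210,130,310,200),scale=8)"
```

```text
time: 9.05
tool_pos: [0.5284, -0.4378, -0.0076]
tool_rot: [-3.14, 0.002, 0.067]
contact_force: [-0.2, 0.6, -3.6]
opening: 0.0214
time: 9.3
tool_pos: [0.5282, -0.4377, -0.0099]
tool_rot: [-3.14, 0.003, 0.067]
contact_force: [0.4, -0.8, -3.7]
opening: 0.0211
```

View pics/s9.png

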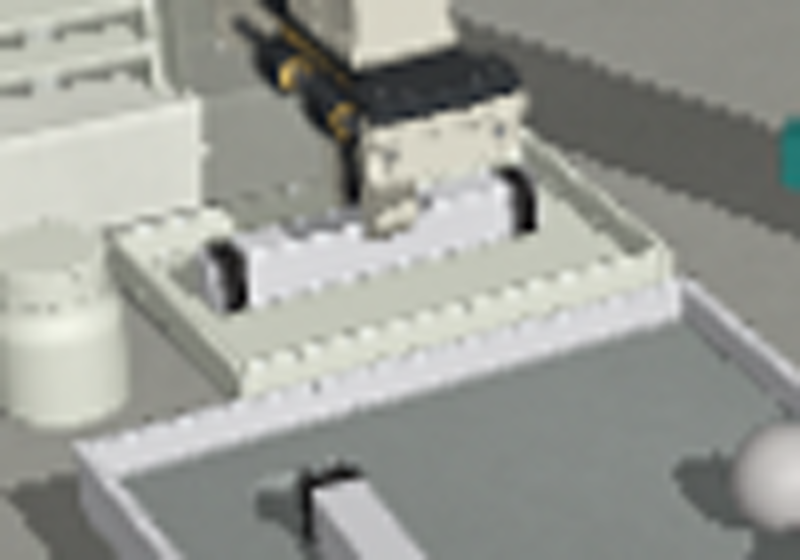

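The bar lies inside the tray walls, just above the floor. I'll carry on in small steps until it touches.

```bash
python3 -m pendant '[[[0,0,1],0],[[0,0,2],0],[[0,0,2],0]]';  python3 -m pendant '[[[0,0,1],0],[[0,0,2],0],[[0,0,2],0]]'
```

```text
time: 9.6
tool_pos: [0.5284, -0.438, -0.0101]
tool_rot: [-3.141, 0.002, 0.067]
contact_force: [-2.6, 3.0, 5.2]
opening: 0.0218
time: 9.85
tool_pos: [0.5285, -0.4381, -0.0101]
tool_rot: [-3.141, 0.002, 0.067]
contact_force: [-4.0, 4.1, 9.6]
opening: 0.0215
```

```bash
python3 -m pendant '[[[0,0,1],0],[[0,0,2],0],[[0,0,2],0]]'
```

```text
time: 10.1
tool_pos: [0.5285, -0.4381, -0.0102]
tool_rot: [3.141, 0.001, 0.067]
contact_force: [-5.3, 3.5, 11.2]
opening: 0.0215
```

Contact at z = -10 mm, exactly as predicted. Releasing and rising.

```bash
python3 -m pendant '[[[0,0,0],0],[[0,0,0],0],[[0,0,0],0],[[0,0,0],0]]' 0.36; python3 -m pendant '[[[0,0,-20],0],[[0,0,-50],0],[[0,0,-90],0],[[0,0,-130],0],[[0,0,-160],0],[[0,0,-160],0],[[0,0,-160],0]]' ; python3 -c "
from h import *
save('scene','s10.png',crop=(140,80,380,240),scale=3.3)
goal(.652,-.0764,.15,92)"
```

```text
time: 10.43
tool_pos: [0.5286, -0.4383, -0.0104]
tool_rot: [3.141, 0.001, 0.067]
contact_force: [0.1, 0.3, -0.3]
opening: 0.033
time: 11.02
tool_pos: [0.5297, -0.4392, 0.1519]
tool_rot: [3.137, -0.002, 0.067]
contact_force: [0.1, -0.7, -0.2]
opening: 0.0333
t 11.07 pos [ 528.8 -438.3  149.6] yaw 3.9 -> shift [ 147.2 -352.8   -0.9] turn -88.1
```

View pics/s10.png

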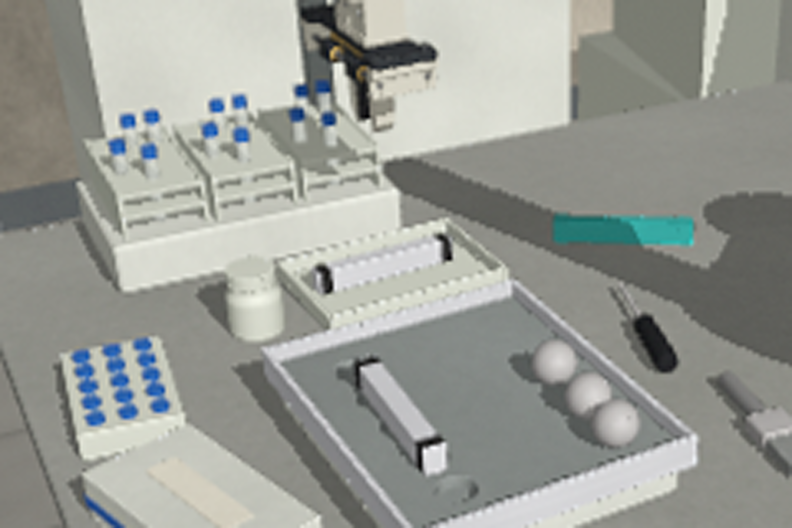

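Bar0 lies flat in the tray. Bar1 over the pockets, top pixel (350,131), is next.

```bash
python3 -m pendant '[[[10,-20,0],-7],[[30,-60,0],-14],[[45,-100,0],-21],[[60,-140,0],-28],[[76,-180,0],-35],[[93,-220,0],-42],[[108,-260,0],-49],[[125,-300,0],-56],[[140,-335,0],-63],[[147,-353,0],-70]]' 0.55; python3 -c "
from h import *
goal(.652,-.0764,.15,90.7)"
```

```text
time: 11.9
tool_pos: [0.6515, -0.0718, 0.1466]
tool_rot: [-3.137, 0.0, 1.297]
contact_force: [0.5, -0.3, -0.5]
opening: 0.0507
t 11.9 pos [651.5 -71.8 146.6] yaw 74.3 -> shift [-4.3  1.7 -3.4] turn -16.4
```

```bash
python3 -m pendant '[[[-4,2,0],-7],[[-4,2,20],-14],[[-4,2,50],-16.4],[[-4,2,70],-16.4],[[-4,2,80],-16.4],[[-4,2,80],-16.4]]'; python3 -c "
from h import *
save('scene','s11.png',crop=(210,130,330,230),scale=6)
goal(.652,-.0764,.036,90.7)"
```

```text
time: 12.4
tool_pos: [0.6494, -0.0755, 0.0621]
tool_rot: [-3.129, -0.003, 1.583]
contact_force: [0.5, 0.4, -0.1]
opening: 0.051
t 12.45 pos [650.8 -75.9  64.5] yaw 90.7 -> shift [-0.6  1.4 28.5] turn 0.0
```

View pics/s11.png

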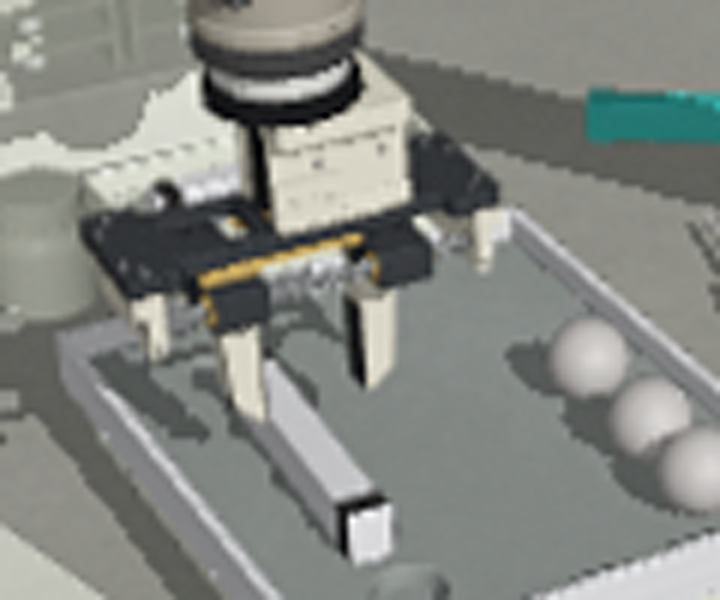

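Bar1 is between the fingers. Descending and gripping.

```bash
python3 -m pendant '[[[0,1,12],0],[[0,1,22],0],[[0,1,28],0],[[0,1,28],0]]'; python3 -m pendant '[[[0,0,0],0],[[0,0,0],0],[[0,0,0],0],[[0,0,0],0],[[0,0,0],0],[[0,0,0],0],[[0,0,0],0]]' 0 45; python3 -m pendant '[[[0,0,-10],0],[[0,0,-30],0],[[0,0,-60],0],[[0,0,-90],0],[[0,0,-110],0],[[0,0,-110],0]]'; python3 -c "
from h import *
goal(.5286,-.4384,.14,3.8)
R=33+15-1
a=np.radians(3.6);goal(.5285-np.sin(a)*.047,-.4383+.047*np.cos(a),.14,3.8)"
```

```text
time: 12.78
tool_pos: [0.6505, -0.0757, 0.0348]
tool_rot: [-3.131, -0.003, 1.583]
contact_force: [0.8, -0.6, 0.2]
opening: 0.0507
time: 13.37
tool_pos: [0.6515, -0.0758, 0.0355]
tool_rot: [-3.133, -0.002, 1.583]
contact_force: [3.0, 0.2, 2.1]
opening: 0.0212
time: 13.87
tool_pos: [0.6545, -0.0765, 0.1512]
tool_rot: [-3.141, -0.0, 1.583]
contact_force: [0.3, -1.2, -2.1]
opening: 0.0211
t 13.87 pos [654.5 -76.5 151.2] yaw 90.7 -> shift [-360.3 -130.3   11.2] turn 86.9
t 13.87 pos [654.5 -76.5 151.2] yaw 90.7 -> shift [-313.3 -132.8   11.3] turn 86.9
```

```bash
python3 -m pendant '[[[-15,-8,0],7],[[-40,-17,0],14],[[-70,-30,0],21],[[-100,-42,0],28],[[-130,-55,0],35],[[-160,-68,0],42],[[-190,-80,0],49],[[-215,-91,0],56],[[-240,-102,0],63],[[-260,-110,0],69]]'; python3 -c "
from h import *
goal(.5255,-.3904,.12,3.8)"
```

```text
time: 14.7
tool_pos: [0.5455, -0.3393, 0.1497]
tool_rot: [-3.138, 0.003, 0.371]
contact_force: [-0.7, -0.1, -2.7]
opening: 0.021
t 14.7 pos [ 545.5 -339.3  149.7] yaw 21.3 -> shift [-37.1  40.5  29.7] turn 17.5
```

```bash
python3 -m pendant '[[[-15,16,0],7],[[-28,31,5],14],[[-36,40,15],17.5],[[-37,41,25],17.5],[[-37,41,30],17.5],[[-37,41,30],17.5]]'; python3 -c "
from h import *
save('top','t12.png',crop=(430,110,530,180),scale=8)
save('scene','s12.png',crop=(200,110,300,180),scale=8)
goal(.5255,-.3904,-.005,3.8)"
```

```text
time: 15.2
tool_pos: [0.5249, -0.3889, 0.117]
tool_rot: [-3.135, 0.007, 0.068]
contact_force: [0.1, -0.2, -2.6]
opening: 0.0215
t 15.3 pos [ 526.1 -389.5  119.3] yaw 3.9 -> shift [ -0.2   1.3 124.3] turn 0.1
```

View pics/t12.png

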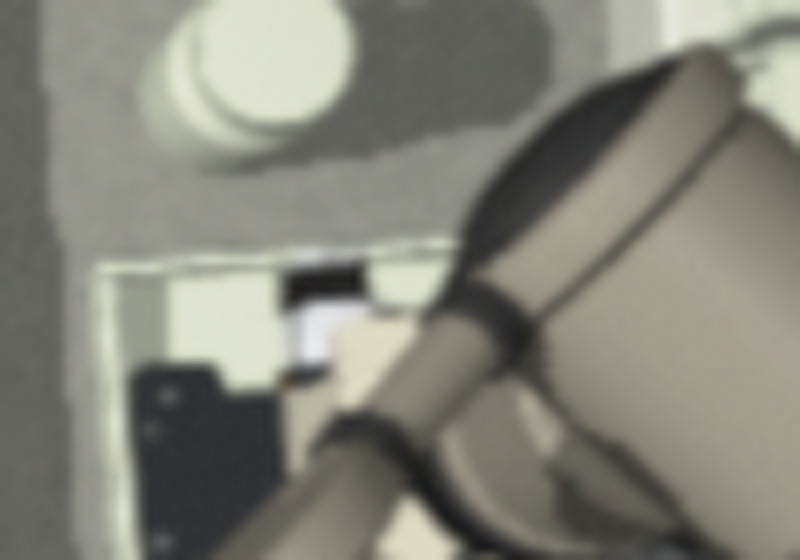

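View pics/s12.png

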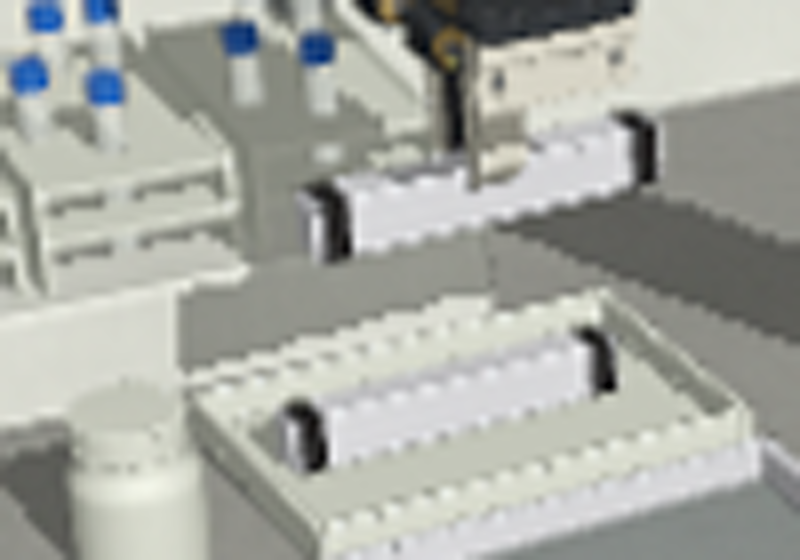

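```bash
python3 -c "
from h import *
print(ray('top',(470.6,142.7),.160), 'expected',.526+.085,-.3895+.085*.068)"; python3 -m pendant '[[[0,1,25],0],[[0,1,55],0],[[0,1,80],0],[[0,1,100],0],[[0,1,113],0],[[0,1,120],0],[[0,1,124],0],[[0,1,124],0]]';  python3 -m pendant '[[[0,0,2],0],[[0,0,4],0],[[0,0,6],0],[[0,0,6],0]]'
```

```text
[ 0.60434172 -0.38162107  0.16      ] expected 0.611 -0.38372
time: 15.97
tool_pos: [0.5261, -0.3897, -0.0047]
tool_rot: [-3.138, 0.004, 0.07]
contact_force: [0.2, 0.0, -2.3]
opening: 0.0212
time: 16.3
tool_pos: [0.5263, -0.3899, -0.0103]
tool_rot: [-3.139, 0.004, 0.07]
contact_force: [-0.3, 0.3, -1.4]
opening: 0.0213
```

```bash
python3 -m pendant '[[[0,0,1],0],[[0,0,2],0],[[0,0,2],0]]';  python3 -m pendant '[[[0,0,0],0],[[0,0,0],0],[[0,0,0],0],[[0,0,0],0]]' 0.30; python3 -m pendant '[[[0,0,-20],0],[[0,0,-50],0],[[0,0,-90],0],[[0,0,-130],0],[[0,0,-160],0],[[0,0,-180],0],[[0,0,-180],0]]'; python3 -c "
from h import *
save('scene','s13.png',crop=(140,80,380,240),scale=3.3)"
```

```text
time: 16.55
tool_pos: [0.5264, -0.3901, -0.0105]
tool_rot: [-3.14, 0.003, 0.07]
contact_force: [-2.8, 2.8, 8.4]
opening: 0.0213
time: 16.88
tool_pos: [0.5265, -0.3903, -0.0104]
tool_rot: [-3.14, 0.003, 0.07]
contact_force: [0.8, -0.6, -0.6]
opening: 0.0274
time: 17.47
tool_pos: [0.529, -0.3923, 0.1754]
tool_rot: [3.136, -0.004, 0.07]
contact_force: [0.2, 0.9, 1.0]
opening: 0.0276
```

View pics/s13.png

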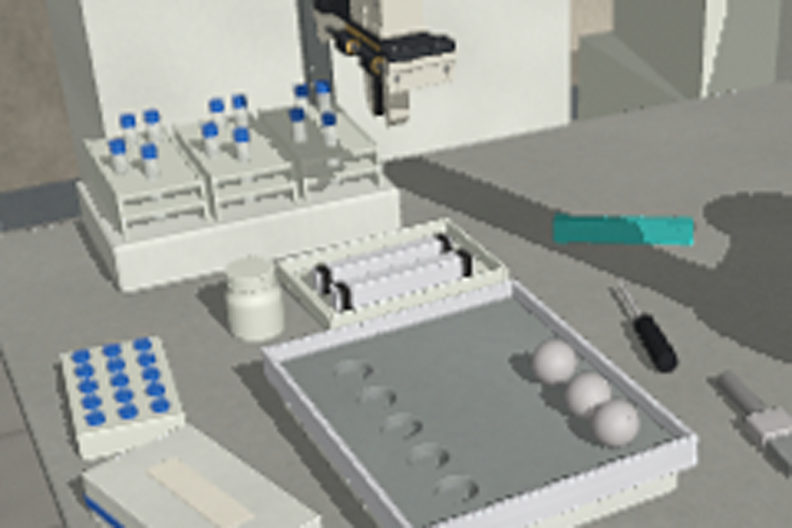

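Both bars lie flat side by side in the tray, and all five pockets are free. I'll re-measure the balls and the tray from the top.

```bash
python3 - <<'E'
from h import *
im=save('top','t14.png',crop=(280,90,420,220),scale=5)
save('top','t14b.png',img=im,crop=(430,110,530,230),scale=5)
# balls: bright blobs vs deck
g=cv2.cvtColor(im,cv2.COLOR_RGB2GRAY)
c=cv2.HoughCircles(cv2.resize(g[90:220,280:420],None,fx=5,fy=5,interpolation=cv2.INTER_CUBIC),cv2.HOUGH_GRADIENT,1,50,param1=80,param2=18,minRadius=30,maxRadius=48)
for x,y,r in c[0]:
    uv=((x+.5)/5-.5+280,(y+.5)/5-.5+90); print(np.round([x,y,r]),np.round(ray('top',uv,.072)*1000,1))
E
```

```text
[226. 500.  35.] [491.6  -8.   72. ]
[346. 496.  33.] [493.8 -72.8  72. ]
```

View pics/t14.png

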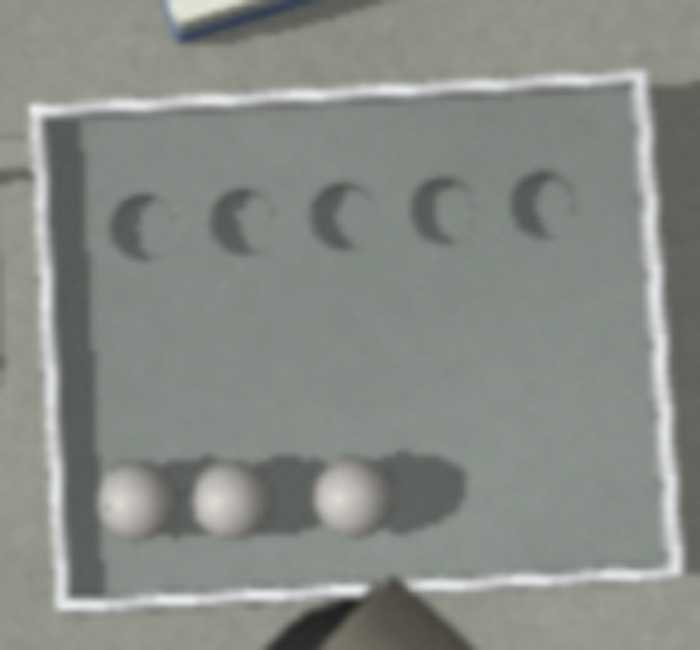

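View pics/t14b.png

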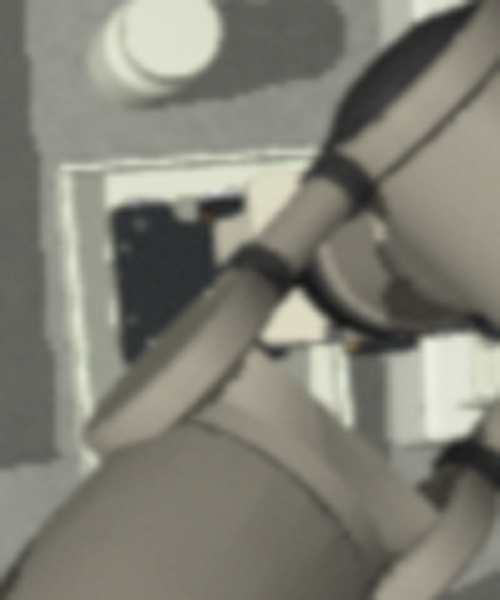

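The balls are unchanged and all five pockets are clear. I'll push ball C (crop (351,496), world (493,-76)) first, straight to pocket 2 at (653,-74), using the two fingertips as a V with the tool's x axis along the push.

```bash
python3 -c "
from h import *
goal(.455,-.0755,.12,0)"
```

```text
t 17.57 pos [ 527.2 -390.6  169.8] yaw 4.0 -> shift [ -50.  -319.3   50.2] turn 4.0
```

```bash
python3 -m pendant '[[[-50,-319,20],4],[[-50,-319,20],4],[[-50,-319,20],4],[[-50,-319,20],4],[[-50,-319,20],4],[[-50,-319,20],4],[[-50,-319,20],4],[[-50,-319,40],4],[[-50,-319,50],4],[[-50,-319,50],4]]'; python3 -c "
from h import *
goal(.455,-.0755,.041,0)
save('scene','s15.png',crop=(240,100,370,220),scale=6)"
```

```text
time: 18.4
tool_pos: [0.452, -0.0734, 0.1169]
tool_rot: [-3.138, 0.009, 0.003]
contact_force: [-0.2, -0.2, -0.4]
opening: 0.0276
t 18.4 pos [452.  -73.4 116.9] yaw 0.2 -> shift [ 3.7  2.4 75.9] turn 0.2
```

View pics/s15.png

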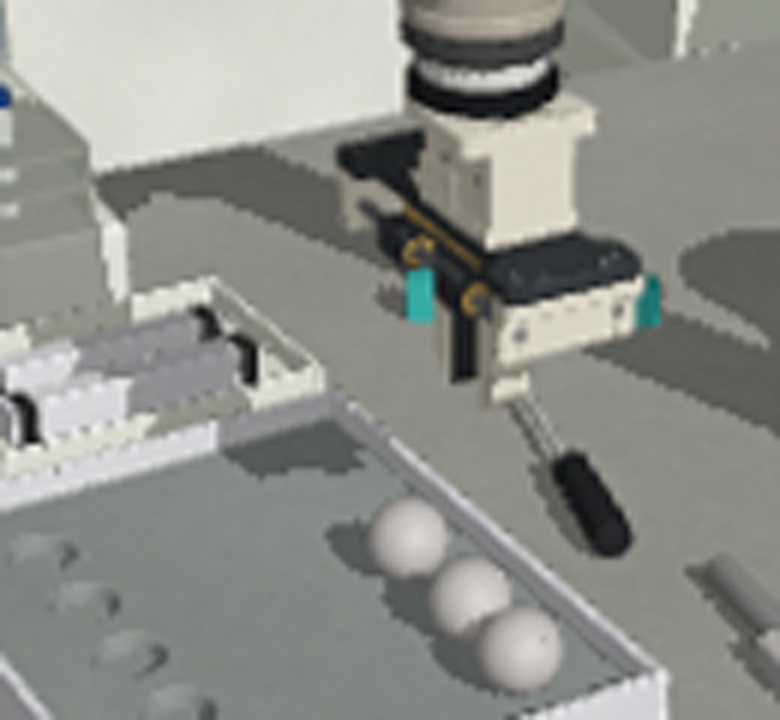

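```bash
python3 -m pendant '[[[4,2,30],0],[[4,2,55],0],[[4,2,70],0],[[4,2,76],0],[[4,2,76],0],[[4,2,76],0]]'; python3 -c "
from h import *
goal(.455,-.0755,.041,0)
save('scene','s16.png',crop=(260,120,360,220),scale=6)"
```

```text
time: 18.95
tool_pos: [0.4574, -0.0774, 0.0426]
tool_rot: [-3.14, 0.006, 0.001]
contact_force: [0.3, -0.3, 0.7]
opening: 0.0279
t 18.95 pos [457.4 -77.4  42.6] yaw 0.0 -> shift [-2.4 -1.9  1.6] turn 0.0
```

View pics/s16.png

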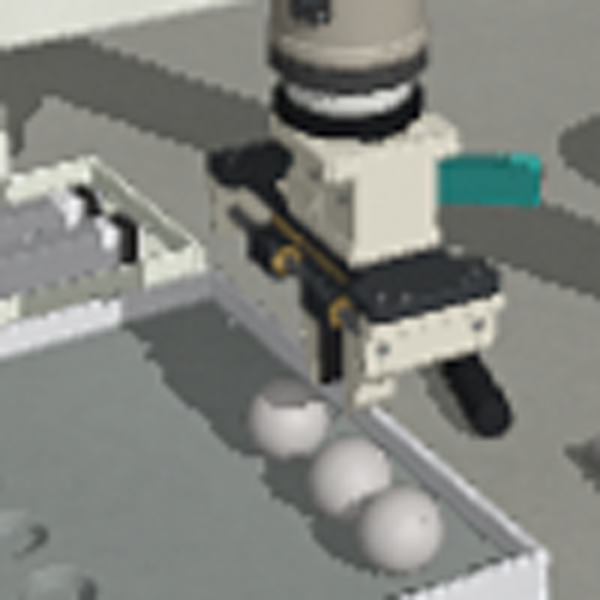

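```bash
python3 -c "
from h import *
for z in (.05,.06,.065,.07,.075,.08): print(z,[np.round((proj('scene',P)-[260,120])*6) for P in [(.4574+.0095,-.0774+.0138,z),(.4574+.0095,-.0774+.033,z),(.4574-.0095,-.0774+.033,z)]])"
```

```text
0.05 [array([339., 451.]), array([356., 469.]), array([388., 460.])]
0.06 [array([339., 436.]), array([356., 453.]), array([388., 444.])]
0.065 [array([339., 428.]), array([356., 445.]), array([388., 436.])]
0.07 [array([339., 420.]), array([356., 437.]), array([388., 428.])]
0.075 [array([339., 412.]), array([356., 429.]), array([388., 420.])]
0.08 [array([339., 403.]), array([356., 421.]), array([388., 412.])]
```

The tips sit at about z = 0.08 m, above the ball's equator. I'll drop 12 mm, just inside the rim, before pushing.

```bash
python3 -m pendant '[[[1,-1,4],0],[[2,-1,8],0],[[2,-1,13],0],[[2,-1,13],0]]'; python3 -c "
from h import *
save('scene','s17.png',crop=(270,140,350,220),scale=7)"
```

```text
time: 19.33
tool_pos: [0.4594, -0.0762, 0.0295]
tool_rot: [-3.14, 0.006, 0.001]
contact_force: [0.1, -1.2, 0.1]
opening: 0.0276
```

View pics/s17.png

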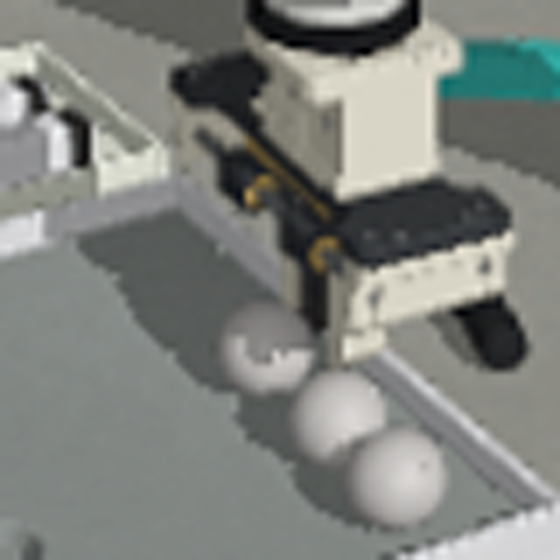

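```bash
python3 -m pendant '[[[2,0,0],0],[[5,0,0],0],[[11,0,0],0],[[18,0,0],0],[[26,0,0],0],[[35,0,0],0],[[44,0,0],0],[[53,-1,0],0],[[62,-1,0],0],[[71,-1,0],0]]'; python3 -m pendant '[[[8,0,0],0],[[17,0,0],0],[[26,0,0],0],[[35,0,0],0],[[43,0,0],0],[[50,0,0],0],[[55,0,0],0],[[60,0,0],0],[[64,0,0],0],[[65,0,0],0]]'; python3 -c "
from h import *
goal(.622,-.0737,.03,0)
save('scene','s18.png',crop=(210,120,350,230),scale=5)"
```

```text
time: 20.22
tool_pos: [0.5315, -0.075, 0.0292]
tool_rot: [-3.14, 0.006, 0.001]
contact_force: [-0.8, -1.0, 1.3]
opening: 0.0274
time: 21.05
tool_pos: [0.5971, -0.0749, 0.0288]
tool_rot: [-3.14, 0.006, 0.001]
contact_force: [1.2, 0.5, 0.2]
opening: 0.0276
t 21.05 pos [597.1 -74.9  28.8] yaw 0.1 -> shift [24.9 -1.2 -1.4] turn 0.1
```

View pics/s18.png

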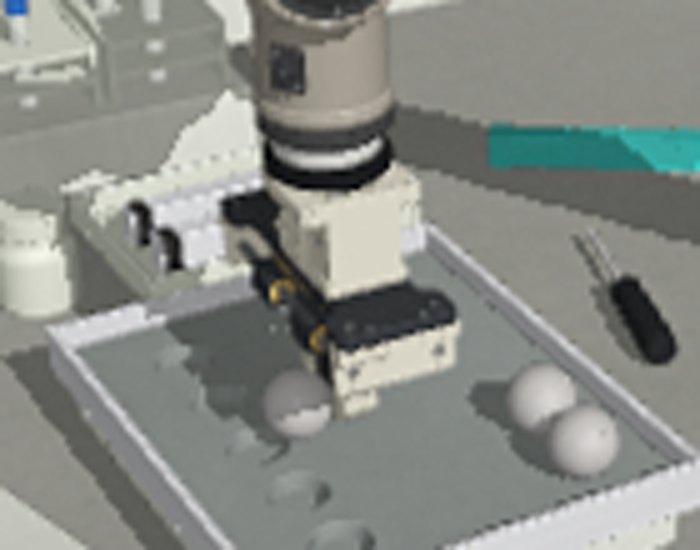

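Ball C stays in the V at crop (298,403), heading for pocket 2. Continuing slowly.

```bash
python3 -m pendant '[[[4,0,0],0],[[8,0,0],0],[[12,-1,0],0],[[16,-1,0],0],[[20,-1,0],0],[[23,-1,0],0],[[25,-1,0],0],[[25,-1,0],0]]'; python3 -c "
from h import *
save('scene','s19.png',crop=(210,120,350,230),scale=5)"
```

```text
time: 21.77
tool_pos: [0.6224, -0.0739, 0.0285]
tool_rot: [-3.14, 0.005, 0.001]
contact_force: [-0.3, 0.8, -0.1]
opening: 0.0275
```

View pics/s19.png

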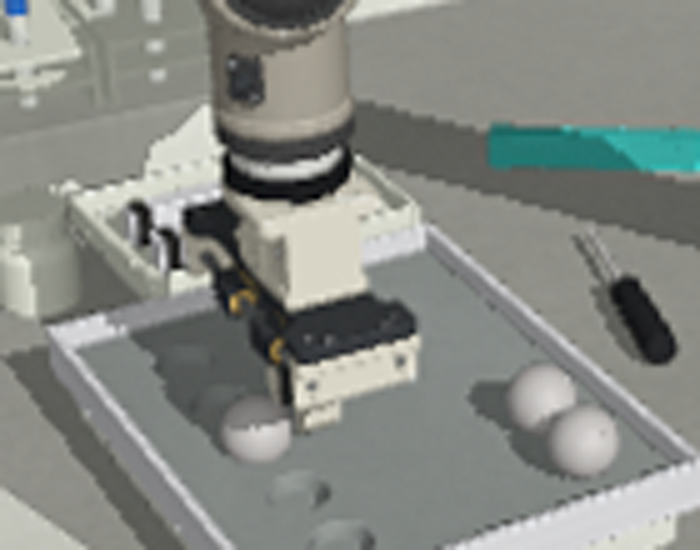

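Ball C is at crop (256,428), right over pocket 2. Backing off, rising and moving behind ball B.

```bash
python3 -m pendant '[[[-15,0,0],0],[[-30,0,-20],0],[[-60,0,-60],0],[[-100,-20,-90],0],[[-130,-40,-90],0],[[-160,-60,-90],0],[[-167,-62,-90],0],[[-167,-62,-90],0],[[-167,-62,-90],0]]' 0.2; python3 -c "
from h import *
save('scene','s20.png',crop=(210,120,350,230),scale=5)
print('ball in pocket would be at',(proj('scene',(.6529,-.0737,.061))-[210,120])*5)
goal(.456,-.0115,.03,0)"
```

```text
time: 22.57
tool_pos: [0.4558, -0.0122, 0.1202]
tool_rot: [-3.14, 0.004, 0.002]
contact_force: [-0.0, -0.6, 0.1]
opening: 0.0188
ball in pocket would be at [253.18640806 429.36502022]
t 22.62 pos [456.5 -12.6 120. ] yaw 0.1 -> shift [-0.2 -1.  90. ] turn 0.1
```

View pics/s20.png

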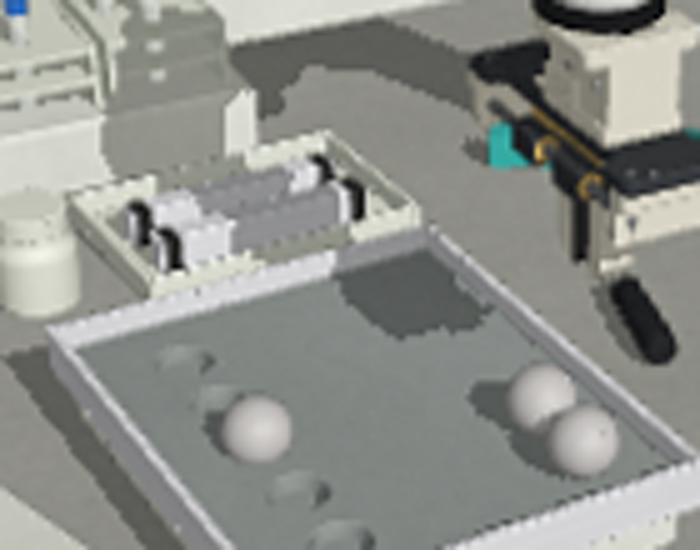

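```bash
python3 -c "
from h import *
im=save('top','t20.png',crop=(280,90,420,220),scale=5)
print((proj('top',(.6529,-.0737,.061))-[280,90])*5)"; python3 -m pendant '[[[0,-1,30],0],[[0,-1,60],0],[[0,-1,78],0],[[0,-1,86],0],[[0,-1,90],0],[[0,-1,90],0]]'
```

```text
[342.91454239 210.51559228]
time: 23.17
tool_pos: [0.4568, -0.012, 0.0292]
tool_rot: [-3.14, 0.005, 0.0]
contact_force: [0.5, -0.1, -0.3]
opening: 0.0183
```

View pics/t20.png

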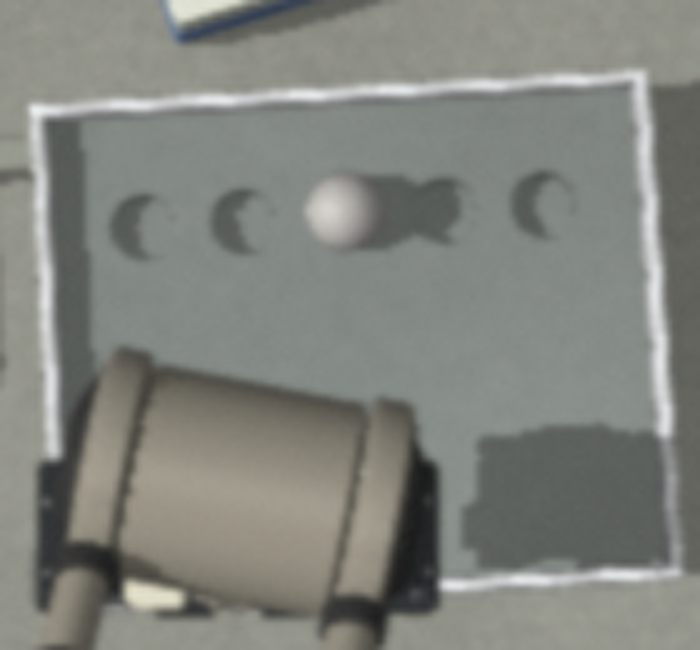

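Top view: ball C at (341,211) is seated; the pocket centre predicts (343,210). Now pushing ball B to pocket 3.

```bash
python3 -m pendant '[[[3,0,0],0],[[6,0,0],0],[[11,0,0],0],[[18,0,0],0],[[26,0,0],0],[[35,0,0],0],[[44,1,0],0],[[53,1,0],0],[[62,2,0],0],[[71,2,0],0]]'; python3 -m pendant '[[[8,1,0],0],[[17,1,0],0],[[26,2,0],0],[[35,2,0],0],[[43,3,0],0],[[50,3,0],0],[[55,3,0],0],[[60,3,0],0],[[64,3,0],0],[[65,3,0],0]]'; python3 -c "
from h import *
goal(.617,-.0177,.03,0)
save('scene','s21.png',crop=(210,120,350,230),scale=5)"
```

```text
time: 24.0
tool_pos: [0.5289, -0.0142, 0.0287]
tool_rot: [-3.14, 0.005, 0.0]
contact_force: [-1.7, -1.1, 1.1]
opening: 0.0183
time: 24.83
tool_pos: [0.5946, -0.0172, 0.0284]
tool_rot: [-3.14, 0.005, 0.0]
contact_force: [0.2, 0.9, 0.7]
opening: 0.0183
t 24.83 pos [594.6 -17.2  28.4] yaw 0.0 -> shift [22.4  0.5 -1.8] turn 0.0
```

View pics/s21.png

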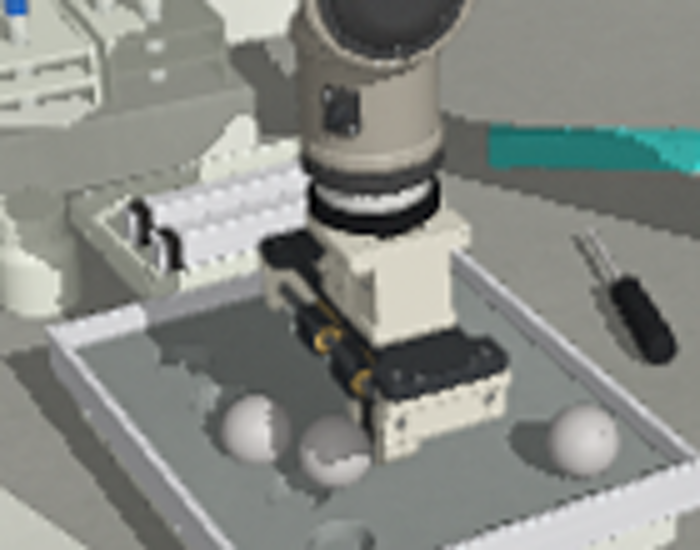

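```bash
python3 -c "
from h import *
print('B',ray('scene',(277.4,210),.072)); print((proj('scene',(.6497,-.0177,.061))-[210,120])*5)
im=save('scene','s22.png',crop=(250,180,310,230),scale=12)
im=save('top','t22.png',crop=(280,90,420,220),scale=5)
for P in [(.5946+.0295,-.0172,.072),(.5946+.0295,-.0102,.072)]: print('expected',(proj('scene',P)-[250,180])*12)"
```

```text
B [ 0.62294265 -0.01519346  0.072     ]
[294.17740063 475.25359013]
expected [321.15738556 357.12616409]
expected [332.706222   371.51361856]
```

View pics/s22.png

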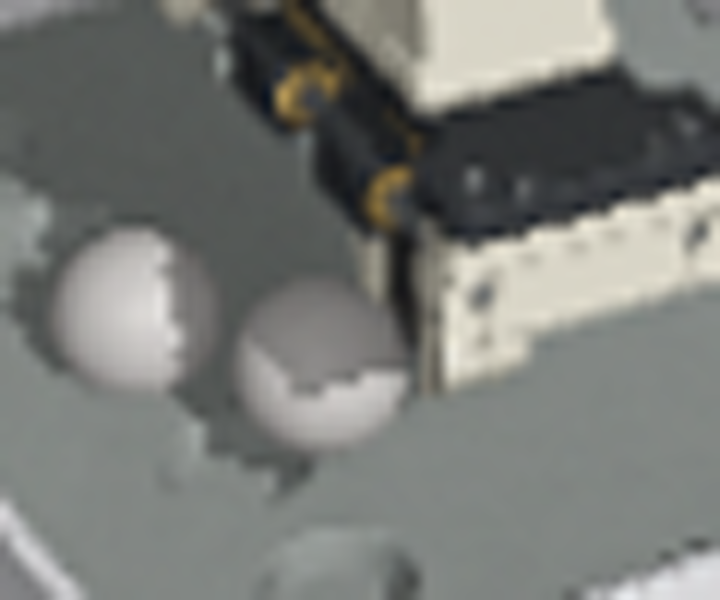

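View pics/t22.png

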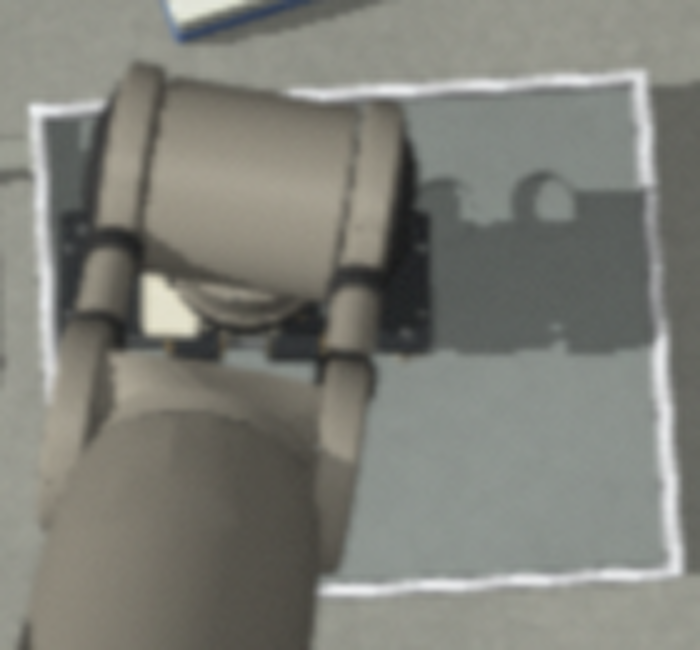

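Ball B is at (623,-16), matching the V's centre. Finishing the push into pocket 3.

```bash
python3 -m pendant '[[[4,0,0],0],[[8,0,0],0],[[12,0,0],0],[[16,0,0],0],[[20,0,0],0],[[22,0,0],0],[[22,0,0],0]]'; python3 -c "
from h import *
save('scene','s23.png',crop=(250,180,310,230),scale=12)
print((proj('scene',(.6497,-.0177,.061))-[250,180])*12)"
```

```text
time: 25.57
tool_pos: [0.6163, -0.0171, 0.0281]
tool_rot: [-3.14, 0.005, 0.0]
contact_force: [-0.3, -0.2, -0.3]
opening: 0.018
[226.0257615  420.60861631]
```

View pics/s23.png

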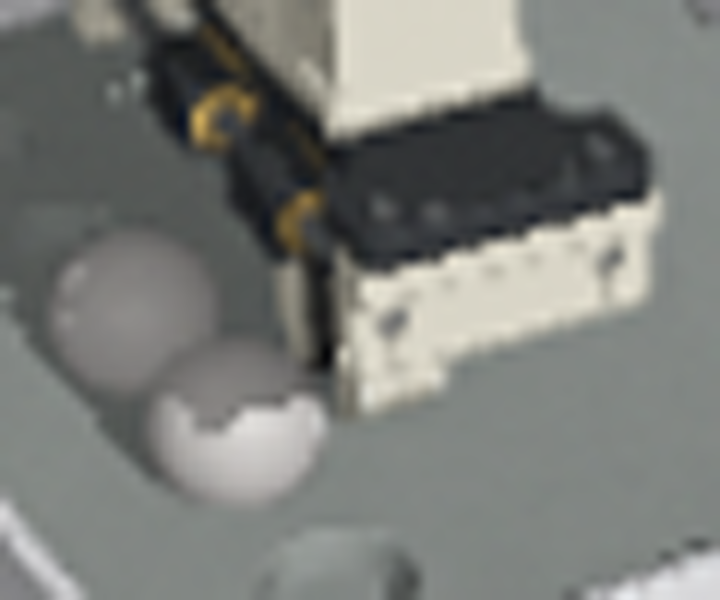

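Ball B is at (236,422), about where the pocket predicts (226,421), offset by the same 0.8 px as ball C. Now going behind ball A.

```bash
python3 -m pendant '[[[-15,0,0],0],[[-30,0,-20],0],[[-60,0,-60],0],[[-100,-20,-90],0],[[-130,-40,-90],0],[[-155,-58,-90],0],[[-160,-59,-90],0],[[-160,-59,-90],0],[[-160,-59,-90],0]]' 0.3; python3 -c "
from h import *
save('scene','s24.png',crop=(210,120,350,230),scale=5)
im=save('top','t24.png',crop=(280,90,420,220),scale=5)
print((proj('top',(.6497,-.0177,.061))-[280,90])*5)
goal(.456,.042,.029,0)"
```

```text
time: 26.37
tool_pos: [0.4572, 0.0416, 0.1195]
tool_rot: [-3.14, 0.004, 0.001]
contact_force: [0.4, 0.2, 0.3]
opening: 0.0277
[241.87722788 216.3117303 ]
t 26.47 pos [457.7  41.1 118.9] yaw -0.0 -> shift [-1.3 -0.8 89.9] turn -0.0
```

View pics/s24.png

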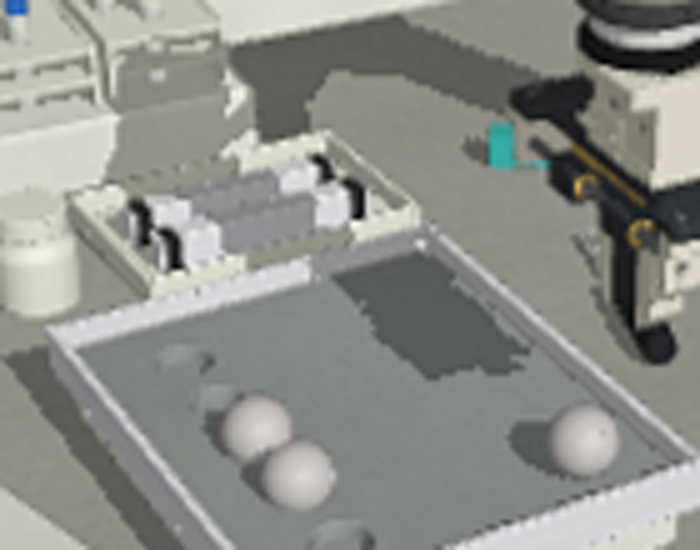

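View pics/t24.png

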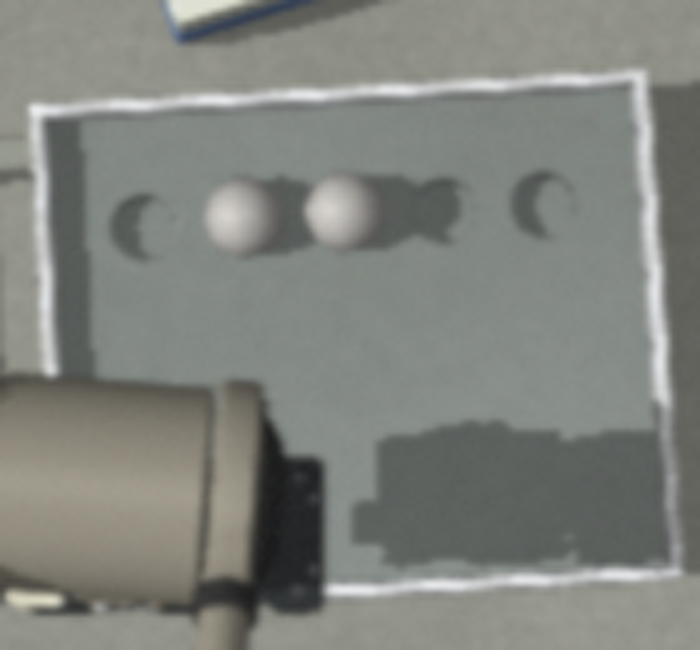

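Ball B is seated at top crop (242,216), and ball A hasn't moved. Descending and pushing A to pocket 4.

```bash
python3 -m pendant '[[[-1,-1,30],0],[[-1,-1,60],0],[[-1,-1,78],0],[[-1,-1,86],0],[[-1,-1,90],0],[[-1,-1,90],0]]' && python3 -m pendant '[[[3,0,0],0],[[7,0,0],0],[[12,0,0],0],[[19,0,0],0],[[27,0,0],0],[[36,1,0],0],[[45,1,0],0],[[54,1,0],0],[[63,2,0],0],[[72,2,0],0]]' && python3 -m pendant '[[[8,0,0],0],[[17,0,0],0],[[26,1,0],0],[[35,1,0],0],[[43,1,0],0],[[50,1,0],0],[[55,1,0],0],[[60,1,0],0],[[64,1,0],0],[[65,1,0],0]]'; python3 -c "
from h import *
goal(.617,.0382,.03,0)
save('scene','s25.png',crop=(230,160,330,240),scale=8)"
```

```text
time: 26.97
tool_pos: [0.4568, 0.0418, 0.0284]
tool_rot: [-3.14, 0.006, -0.001]
contact_force: [-0.3, 0.2, 1.1]
opening: 0.0275
time: 27.8
tool_pos: [0.5298, 0.0396, 0.0279]
tool_rot: [-3.14, 0.006, -0.001]
contact_force: [-1.0, -0.3, 1.1]
opening: 0.0274
time: 28.63
tool_pos: [0.5954, 0.0385, 0.0275]
tool_rot: [-3.14, 0.005, -0.001]
contact_force: [0.5, 0.5, -0.3]
opening: 0.0277
t 28.63 pos [595.4  38.5  27.5] yaw -0.0 -> shift [21.6  0.3 -2.6] turn -0.0
```

View pics/s25.png

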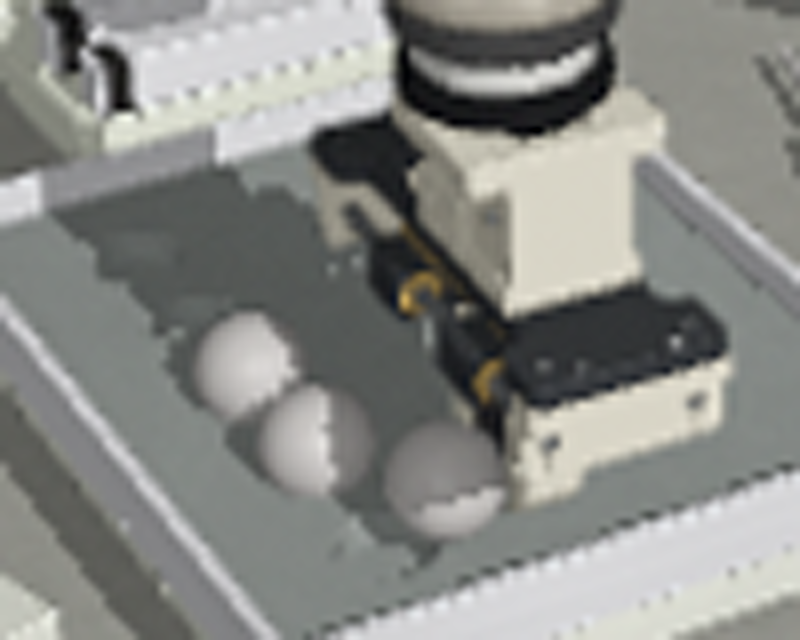

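```bash
python3 -m pendant '[[[4,0,0],0],[[8,0,0],0],[[12,0,0],0],[[16,0,0],0],[[20,0,0],0],[[22,0,0],0],[[22,0,0],0]]'; python3 -m pendant '[[[-15,0,0],0],[[-30,0,-20],0],[[-60,0,-60],0],[[-80,0,-110],0],[[-90,-20,-120],0],[[-90,-40,-120],0],[[-90,-60,-120],0]]'; python3 -c "
from h import *
save('scene','s26.png',crop=(210,120,350,230),scale=5)
print((proj('scene',(.6464,.0382,.061))-[210,120])*5)
r=robot.observe();print(r['tool_pos'])"
```

```text
time: 29.27
tool_pos: [0.6177, 0.0385, 0.0273]
tool_rot: [-3.14, 0.005, -0.001]
contact_force: [-0.3, 1.0, 0.9]
opening: 0.0275
time: 29.85
tool_pos: [0.5287, 0.0989, 0.1506]
tool_rot: [-3.14, 0.0, -0.002]
contact_force: [-0.7, -0.4, -0.7]
opening: 0.0276
[337.86754987 523.92133684]
[0.52817434 0.1023303  0.14942462]
```

View pics/s26.png

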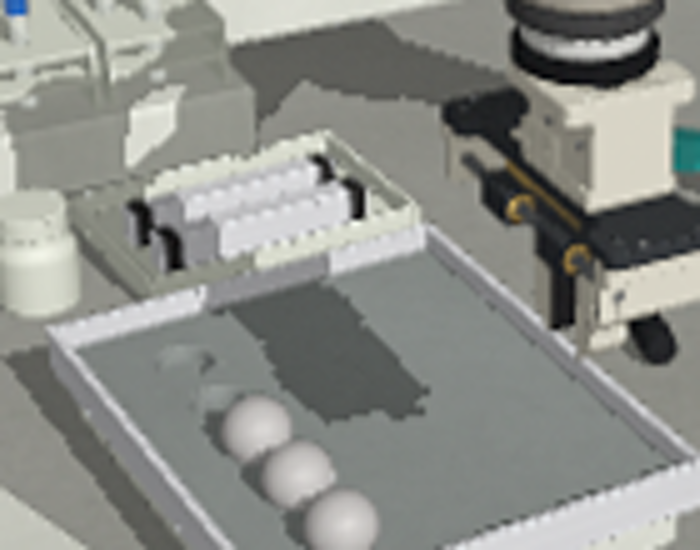

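Ball A is at crop (342,524), right on pocket 4's prediction of (338,524). Now the top-view check and a model fit of the battery pose.

```bash
python3 - <<'E'
from h import *
a=robot.read_camera('top')
save('top','t27.png',img=a,crop=(280,90,420,220),scale=5)
for y,P in((38.2,646.4),(-17.7,649.7),(-73.7,652.9)): print((proj('top',(P/1000,y/1000,.061))-[280,90])*5)
b=robot.read_camera('scene')
def wire(cx,cy,yaw):
    out=[]
    for n,im,crop,s in(('top',a,(150,140,230,220),8),('scene',b,(350,260,430,330),8)):
        o=cv2.resize(im[crop[1]:crop[3],crop[0]:crop[2]],None,fx=s,fy=s,interpolation=cv2.INTER_CUBIC).copy()
        c,sn=np.cos(yaw),np.sin(yaw)
        pt=lambda x,y,z:tuple(int(v) for v in (proj(n,(cx+c*x-sn*y,cy+sn*x+c*y,z))+.5-[crop[0],crop[1]])*s)
        q=[(-.055,-.031),(.055,-.031),(.055,.031),(-.055,.031)]
        for i in range(4):
            j=(i+1)%4
            for z in(0,.066): cv2.line(o,pt(*q[i],z),pt(*q[j],z),(255,0,0) if z else (0,255,0),1)
            cv2.line(o,pt(*q[i],0),pt(*q[i],.066),(255,255,0),1)
        out.append(o[:560])
    cv2.imwrite('pics/wire.png',cv2.resize(np.hstack([o for o in out]),None,fx=.6,fy=.6)[:,:,::-1])
wire(.515,.388,np.radians(10))
E
```

```text
[141.02521926 222.2854415 ]
[241.87722788 216.3117303 ]
[342.91454239 210.51559228]
```

View pics/t27.png

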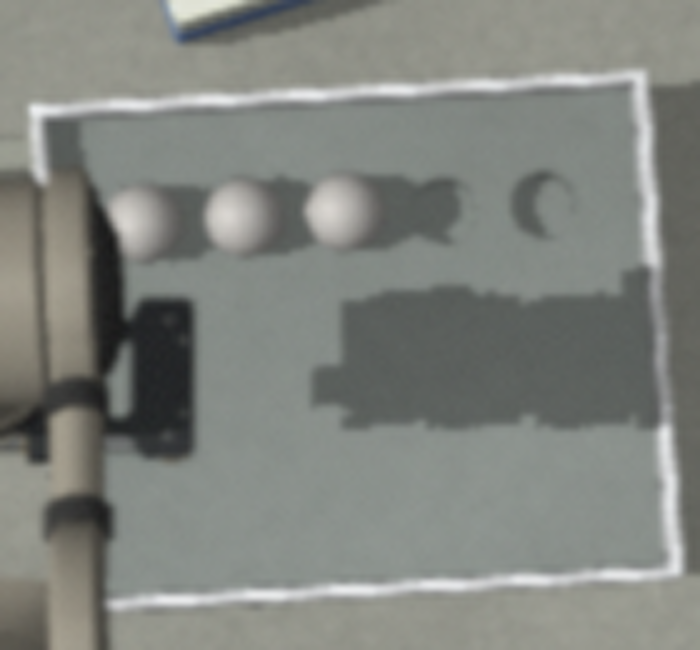

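View pics/wire.png

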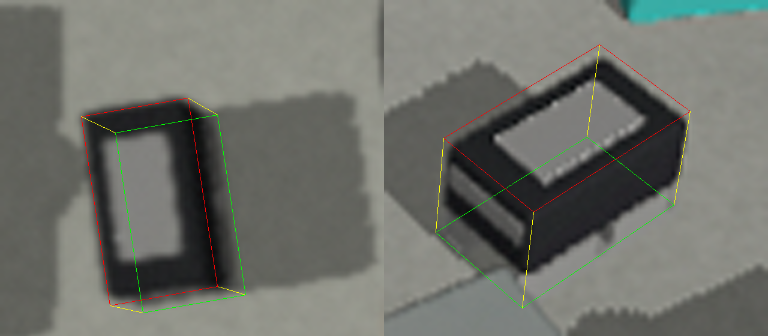

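All three balls are seated, matching predictions within about 1 px. The wireframe at (515,388), yaw 10°, fits the battery in the top view; it is the only such object with a grey label. Moving over it with the jaws fully open.

```bash
python3 -m pendant '[[[-3,-35,0],-2],[[-6,-75,0],-4],[[-8,-115,0],-6],[[-10,-155,0],-8],[[-12,-195,0],-10],[[-13,-235,0],-10],[[-13,-270,0],-10],[[-13,-285,0],-10],[[-13,-285,0],-10]]' 1; python3 -c "
from h import *
goal(.515,.3875,.06,10)
save('scene','s28.png',crop=(300,180,460,330),scale=4)
save('top','t28.png',crop=(130,100,290,240),scale=4)"
```

```text
time: 30.75
tool_pos: [0.5142, 0.3867, 0.1471]
tool_rot: [-3.14, 0.005, 0.179]
contact_force: [0.4, -1.0, -0.4]
opening: 0.0827
t 30.75 pos [514.2 386.7 147.1] yaw 10.3 -> shift [ 1.4 -0.4 87.1] turn 0.3
```

View pics/s28.png

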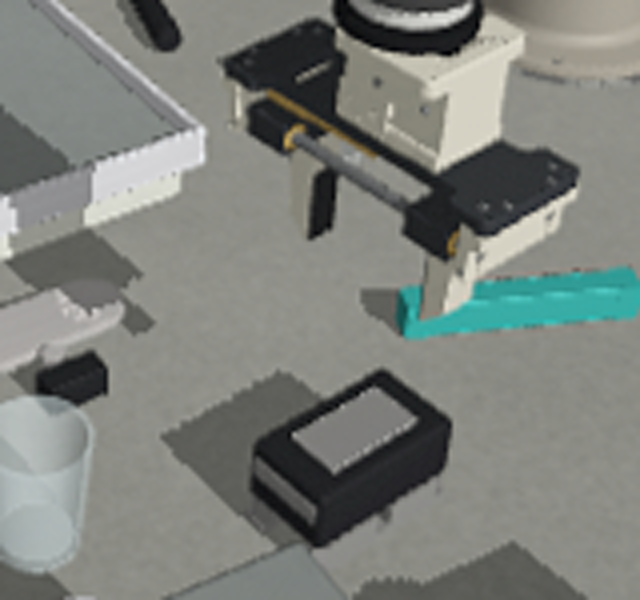

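View pics/t28.png

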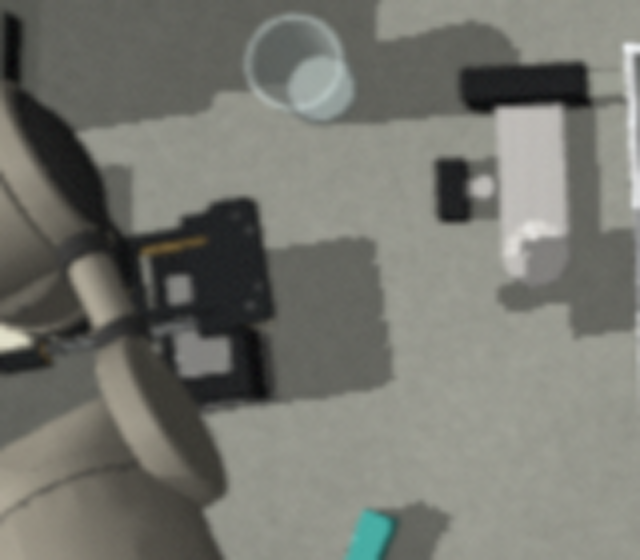

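```bash
python3 -c "
from h import *
s=robot.observe();p=s['tool_pos'];print(p,s['opening'])
for z in(.147,.17,.18,.19): print(z,(proj('scene',(p[0],p[1],z))-[300,180])*4)
import numpy as np
y=np.radians(10.3)
for z in(.147,.18):
  for d in(.046,-.046): print(z,d,(proj('scene',(p[0]-np.sin(y)*d,p[1]+np.cos(y)*d,z))-[300,180])*4)
"
```

```text
[0.51467269 0.38329971 0.14740024] 0.08935697152636425
0.147 [360.49051369 312.87603017]
0.17 [364.47146729 281.70120745]
0.18 [366.23411753 267.89790441]
0.19 [368.01650502 253.94003916]
0.147 0.046 [421.00112383 355.97170858]
0.147 -0.046 [303.47634164 272.27051623]
0.18 0.046 [428.07067569 310.40482737]
0.18 -0.046 [308.03433089 227.890926  ]
```

```bash
python3 -c "
from h import *
goal(.515,.3875,.07,10)"; python3 -m pendant '[[[0,-2,25],0],[[0,-4,50],0],[[0,-4,70],0],[[0,-4,76],0],[[0,-4,76],0],[[0,-4,76],0]]' ; python3 -c "
from h import *
goal(.515,.3875,.012,10)
save('scene','s29.png',crop=(330,210,450,330),scale=5)"
```

```text
t 30.85 pos [514.7 383.3 147.4] yaw 10.1 -> shift [ 1.5 -4.  77.4] turn 0.1
time: 31.35
tool_pos: [0.5144, 0.3862, 0.0722]
tool_rot: [-3.141, 0.005, 0.175]
contact_force: [-1.4, 1.0, 0.2]
opening: 0.0915
t 31.35 pos [514.4 386.2  72.2] yaw 10.0 -> shift [ 1.1 -1.2 60.2] turn 0.0
```

View pics/s29.png

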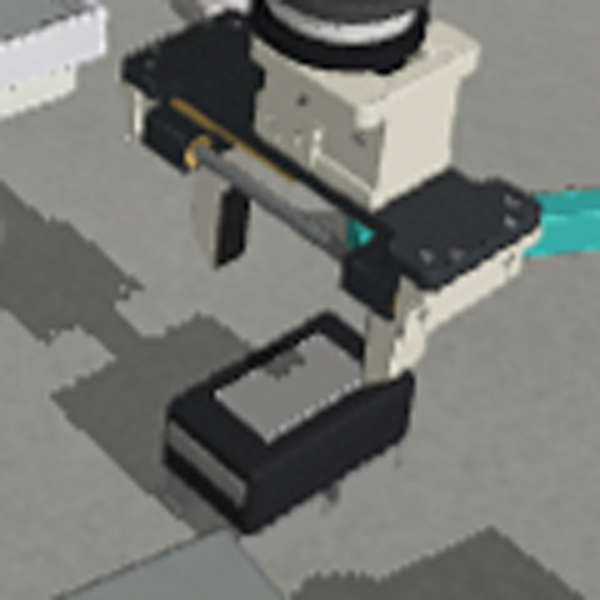

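The fingers straddle the battery sideways, but in the scene view they sit about 12 mm towards the robot from its middle. Shifting 9 mm along and descending.

```bash
python3 -m pendant '[[[9,-1,0],0],[[9,-1,20],0],[[9,-1,40],0],[[9,-1,52],0],[[9,-1,58],0],[[9,-1,58],0],[[9,-1,58],0]]' ; python3 -c "
from h import *
goal(.524,.3875,.012,10)
save('scene','s30.png',crop=(330,210,450,330),scale=5)"
```

```text
time: 31.98
tool_pos: [0.5238, 0.3896, 0.0158]
tool_rot: [-3.14, 0.003, 0.175]
contact_force: [0.0, 0.6, 1.0]
opening: 0.0916
t 31.98 pos [523.8 389.6  15.8] yaw 10.0 -> shift [-0.1  2.1  3.8] turn 0.0
```

View pics/s30.png

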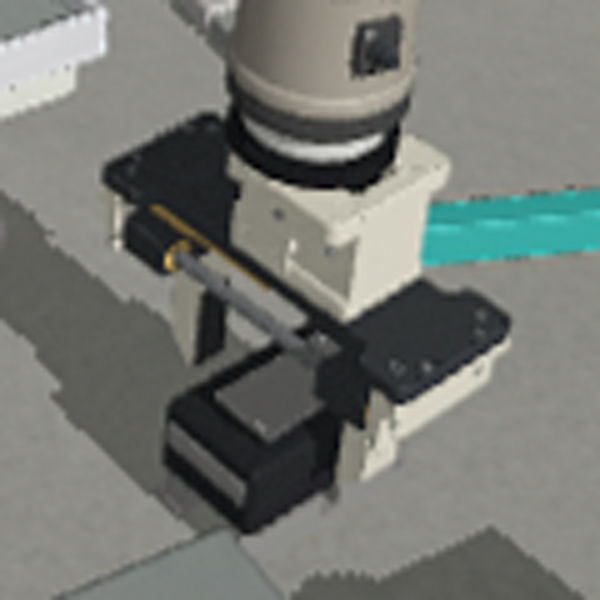

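The fingers are on both long sides near the middle. Gripping.

```bash
python3 -m pendant '[[[0,1,3],0],[[0,1,3],0],[[0,1,3],0],[[0,1,3],0],[[0,1,3],0],[[0,1,3],0]]' 0 40 ; python3 -c "
from h import *
import numpy as np
a=np.radians(3.3);n=np.array([.5495,.1673]);d=np.array([np.cos(a),np.sin(a)])
print('home',n+.0735*d,'start',n+d*(.0735-.17))
p=n+d*(.0735-.17)
goal(p[0],p[1],.015,3.3)"
```

```text
time: 32.53
tool_pos: [0.5244, 0.39, 0.0139]
tool_rot: [-3.138, 0.0, 0.175]
contact_force: [-1.4, 4.2, 2.9]
opening: 0.0618
home [0.62287812 0.17153096] start [0.45316001 0.16174507]
t 32.53 pos [524.4 390.   13.9] yaw 10.1 -> shift [-110.   212.3   -1.8] turn 6.8
```

Gripped at 61.8 mm, the battery's width. Now sliding it along the bench towards the line of the rail.

```bash
python3 -m pendant '[[[-5,8,0],0],[[-13,24,0],1],[[-23,44,0],2],[[-33,64,0],3],[[-43,84,0],4],[[-53,104,0],5],[[-63,124,0],6],[[-73,144,0],6.8],[[-82,160,0],6.8],[[-85,165,0],6.8]]'; python3 -c "
from h import *
goal(.4531,.1617,.014,3.3)
save('scene','s31.png',crop=(260,180,440,310),scale=4.4)"
```

```text
time: 33.37
tool_pos: [0.4696, 0.2112, 0.0139]
tool_rot: [-3.138, -0.001, 0.055]
contact_force: [1.0, 6.0, 3.7]
opening: 0.0614
t 33.37 pos [469.6 211.2  13.9] yaw 3.2 -> shift [-19.2  48.5  -0.3] turn -0.1
```

View pics/s31.png

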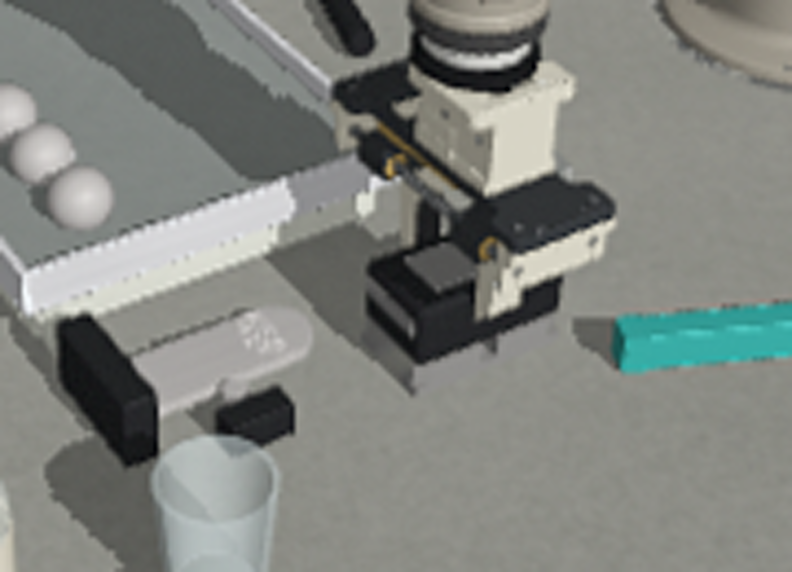

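```bash
python3 -m pendant '[[[-5,12,0],0],[[-10,24,0],0],[[-15,36,0],0],[[-18,44,0],0],[[-19,48,0],0],[[-19,48,0],0],[[-19,48,0],0]]'; python3 -c "
from h import *
goal(.4531,.1617,.014,3.3)
save('scene','s32.png',crop=(260,170,410,290),scale=5)
save('top','t32.png',crop=(220,90,320,240),scale=4)"
```

```text
time: 34.0
tool_pos: [0.4527, 0.1609, 0.0138]
tool_rot: [-3.14, 0.002, 0.056]
contact_force: [-1.1, -3.7, 6.4]
opening: 0.0615
t 34.0 pos [452.7 160.9  13.8] yaw 3.2 -> shift [ 0.4 -0.8 -0.2] turn -0.1
```

View pics/s32.png

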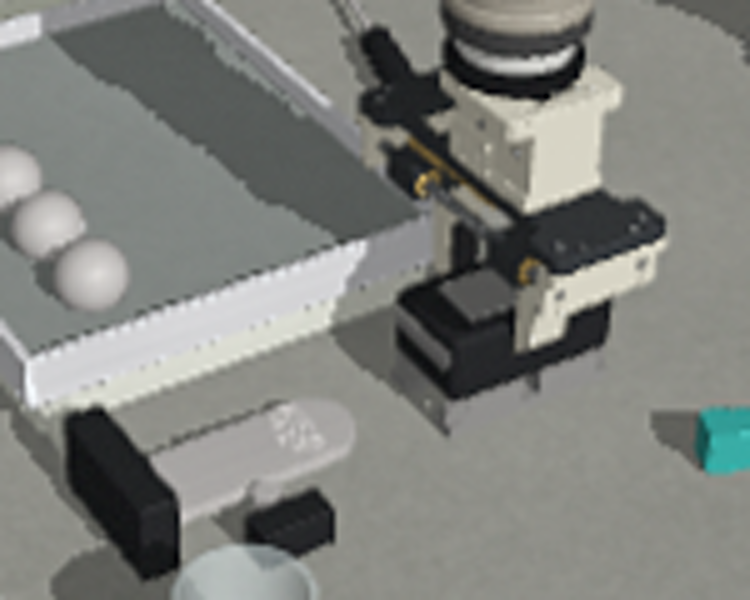

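View pics/t32.png

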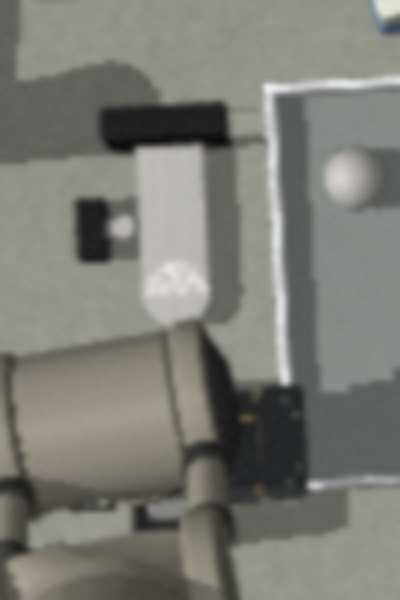

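```bash
python3 - <<'E'
from h import *
f=lambda x,y,z:np.round(ray('scene',(260+x/5,170+y/5),z)*1000,1)
print('batt +x+y bottom',f(445,432,0),'+x-y bottom',f(393,378,0))
print('batt top corners',f(453,400,.022),f(398,340,.022))
print('rail -y edge',f(150,455,.018),f(275,403,.018)); print('rail +y edge',f(183,523,.018),f(250,497,.018),f(350,445,.018)); print('nose',f(355,425,.018))
save('scene','s33.png',crop=(320,220,390,270),scale=11)
save('scene','s34.png',crop=(270,240,340,290),scale=11)
E
```

```text
batt +x+y bottom [498.4 190.5   0. ] +x-y bottom [500.1 135.8   0. ]
batt top corners [494.6 190.9  22. ] [494.4 130.3  22. ]
rail -y edge [661.2 150.1  18. ] [581.1 142.9  18. ]
rail +y edge [668.6 206.2  18. ] [628.7 204.8  18. ] [561.6 193.2  18. ]
nose [551. 180.  18.]
```

View pics/s33.png

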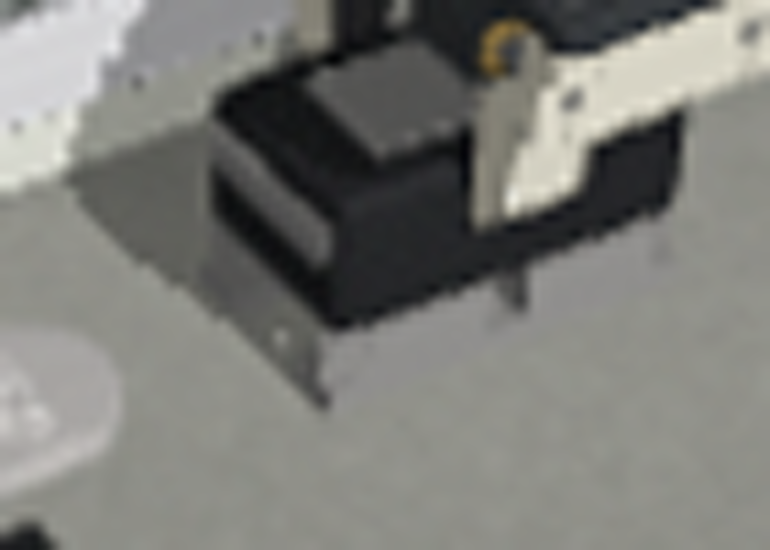

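View pics/s34.png

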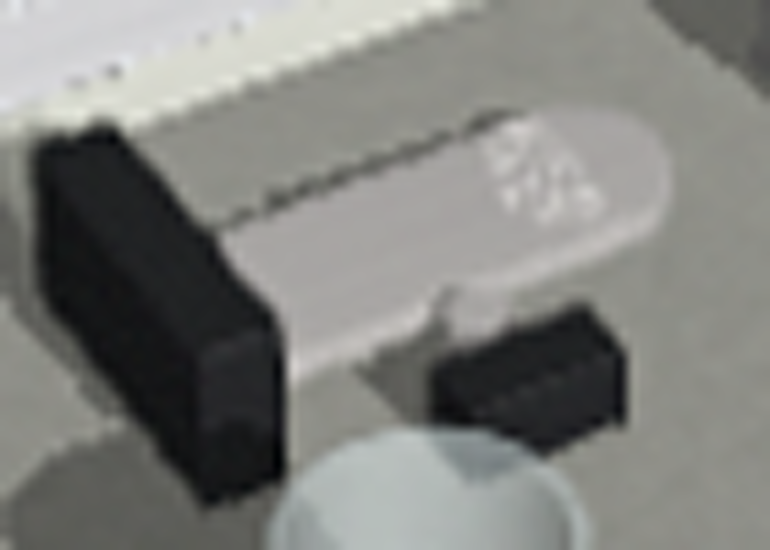

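```bash
python3 - <<'E'
from h import *
g=lambda x,y,z:np.round(ray('scene',(270+x/11,240+y/11),z)*1000,1)
f=lambda x,y,z:np.round(ray('scene',(320+x/11,220+y/11),z)*1000,1)
for x,y in((225,235),(350,180),(500,112)): print('rail -y',g(x,y,.018))
for x,y in((285,355),(420,300),(560,252)): print('rail +y',g(x,y,.018))
print('nose tip',g(672,170,.014),'roller',g(475,300,.02))
print('batt +x+y bottom',f(325,408,0),'+x+y z22',f(337,328,.022),'+x-y z22',f(212,208,.022),'+x -y bot',f(205,285,0), '-x+y z22',f(668,208,.022), 'notch',f(517,290,.0145))
print('top corners', f(338,200,.066),f(215,105,.066))
E
```

```text
rail -y [660.7 152.   18. ]
rail -y [624.5 147.8  18. ]
rail -y [579.2 141.9  18. ]
rail +y [666.4 197.5  18. ]
rail +y [629.2 195.2  18. ]
rail +y [591.1 195.7  18. ]
nose tip [549.3 177.8  14. ] roller [618.5 203.4  20. ]
batt +x+y bottom [498.6 193.8   0. ] +x+y z22 [494.1 190.3  22. ] +x-y z22 [497.4 133.5  22. ] +x -y bot [500.7 137.    0. ] -x+y z22 [391.6 189.   22. ] notch [439.8 191.4  14.5]
top corners [497.8 192.7  66. ] [505. 145.  66.]
```

The rail's centre line passes y = 161.7 at x = 453, and the battery's is at about 161 with matching yaw. The battery's middle is about 8 mm behind the TCP, from the notch and the front edge at x ≈ 499. Sliding on, with small steps as it meets the nose.

```bash
python3 -m pendant '[[[6,-0.5,0],0],[[14,-1,0],0],[[24,-1,0],0],[[33,-1,0],0],[[40,-1,0],0],[[43,-1,0],0],[[43,-1,0],0]]'; python3 -m pendant '[[[3,0,0],0],[[6,0,0],0],[[9,0,0],0],[[12,0,0],0],[[15,0,0],0],[[15,0,0],0]]';python3 -c "
from h import *
a=np.radians(3.3);h=np.array([.6229,.1715]);d=np.array([np.cos(a),np.sin(a)]);n=np.array([-d[1],d[0]])
p=np.array(robot.observe()['tool_pos'])[:2]-h;print('along',p@d*1000,'side',p@n*1000)"
```

```text
time: 34.78
tool_pos: [0.4917, 0.1643, 0.0137]
tool_rot: [3.142, 0.01, 0.057]
contact_force: [-11.8, 0.5, 15.3]
opening: 0.062
time: 35.28
tool_pos: [0.5031, 0.1652, 0.0138]
tool_rot: [3.141, 0.017, 0.058]
contact_force: [-10.9, -0.1, 13.7]
opening: 0.0616
along -119.95852185749122 side 0.6256135209281828
```

```bash
python3 -m pendant '[[[0,0,-1],0],[[0,0,-1],0]]'; python3 -m pendant '[[[2,0,-0.5],0],[[4,0,-0.5],0],[[6,0,-0.5],0],[[8,0,-0.5],0],[[8,0,-0.5],0]]';python3 -c "
from h import *
save('scene','s35.png',crop=(260,200,380,280),scale=6.5)"
```

```text
time: 35.45
tool_pos: [0.5015, 0.1653, 0.0141]
tool_rot: [3.14, 0.021, 0.058]
contact_force: [-5.4, -0.2, 2.8]
opening: 0.0618
time: 35.87
tool_pos: [0.5076, 0.1657, 0.0143]
tool_rot: [3.14, 0.025, 0.059]
contact_force: [-7.5, 0.3, 7.6]
opening: 0.0617
```

View pics/s35.png

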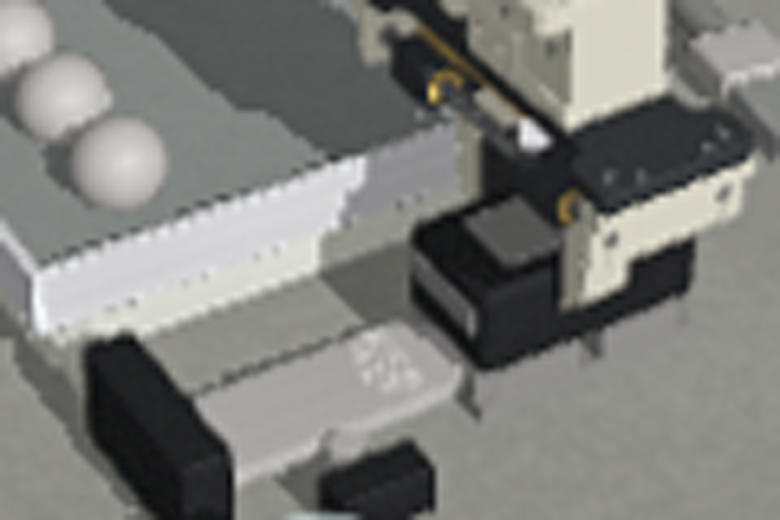

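```bash
python3 -m pendant '[[[3,0,0],0],[[6,0,0],0],[[9,0,0],0],[[12,0,0],0],[[15,0,0],0],[[15,0,0],0]]';python3 -c "
from h import *
save('scene','s36.png',crop=(260,200,380,280),scale=6.5)
a=np.radians(3.3);h=np.array([.6229,.1715]);d=np.array([np.cos(a),np.sin(a)]);n=np.array([-d[1],d[0]])
p=np.array(robot.observe()['tool_pos'])[:2]-h;print('along',p@d*1000,'side',p@n*1000)"
```

```text
time: 36.42
tool_pos: [0.5187, 0.1665, 0.0145]
tool_rot: [3.139, 0.033, 0.059]
contact_force: [-16.2, -1.4, 19.1]
opening: 0.0617
along -104.36279559000309 side 0.9494526323089828
```

View pics/s36.png

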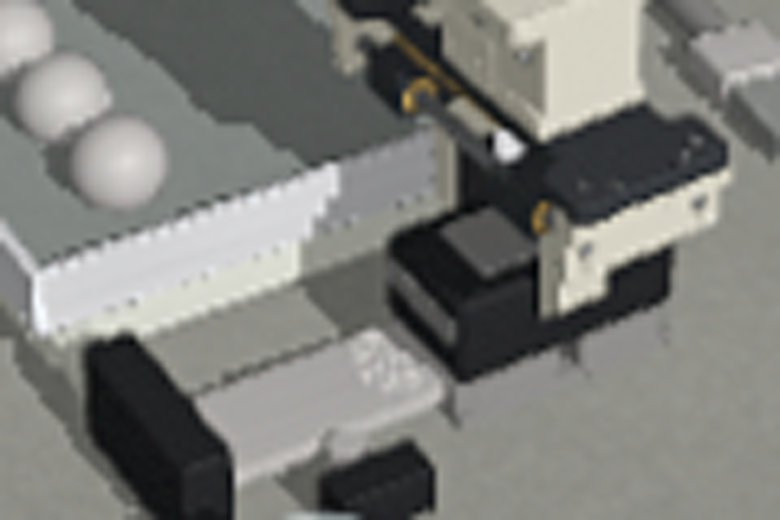

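The front is about 16 mm over the nose and lined up, but the tool is tilting slightly because it also presses down. I'll let go for a moment to relieve that.

```bash
python3 -m pendant '[[[0,0,0],0],[[0,0,0],0],[[0,0,0],0],[[0,0,-2],0],[[0,0,-2],0]]' 0.85; python3 -m pendant '[[[0,0,-2],0],[[0,0,-4],0],[[0,0,-4],0]]'; python3 -m pendant '[[[0,0,-2],0],[[0,0,-4],0],[[0,0,-4],0]]'
```

```text
time: 36.88
tool_pos: [0.5193, 0.1664, 0.0165]
tool_rot: [3.139, 0.032, 0.059]
contact_force: [-0.1, 0.2, 1.0]
opening: 0.078
time: 37.13
tool_pos: [0.5199, 0.1665, 0.021]
tool_rot: [3.139, 0.031, 0.059]
contact_force: [1.1, 0.1, 0.4]
opening: 0.078
time: 37.38
tool_pos: [0.5204, 0.1666, 0.0254]
tool_rot: [3.139, 0.031, 0.059]
contact_force: [-0.3, 0.4, 0.0]
opening: 0.0779
```

```bash
python3 -m pendant '[[[0,0,-40],0],[[0,0,-80],0],[[0,0,-80],0],[[0,0,-80],0],[[0,0,-80],0]]'; python3 -m pendant '[[[-40,0,0],0],[[-80,0,0],0],[[-80,0,0],0],[[-80,0,0],0]]'; python3 -c "
from h import *
s=robot.observe();print(s['qpos'],s['qpos'][1]+s['qpos'][2]+s['qpos'][4])
save('scene','s37.png',crop=(260,180,380,280),scale=6)
save('top','t37.png',crop=(220,90,320,240),scale=4)"
```

```text
time: 37.8
tool_pos: [0.5225, 0.1669, 0.1053]
tool_rot: [3.139, 0.031, 0.059]
contact_force: [-0.4, 0.5, -1.3]
opening: 0.078
time: 38.13
tool_pos: [0.4395, 0.1619, 0.1063]
tool_rot: [3.139, 0.035, 0.06]
contact_force: [1.3, -0.4, 0.5]
opening: 0.0781
[1.87867537e-01 3.54625820e-01 1.76865043e+00 1.76271927e-03
 1.05366306e+00 1.69800989e+00] 3.1769393103363397
```

View pics/s37.png

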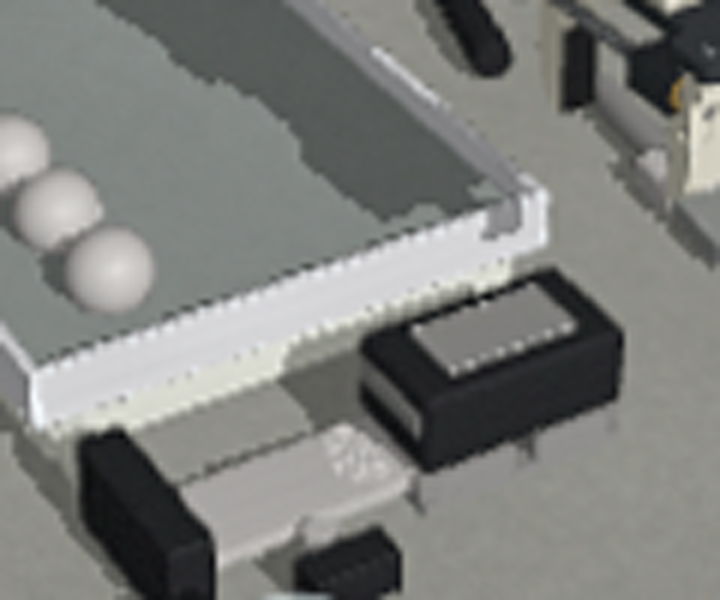

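View pics/t37.png

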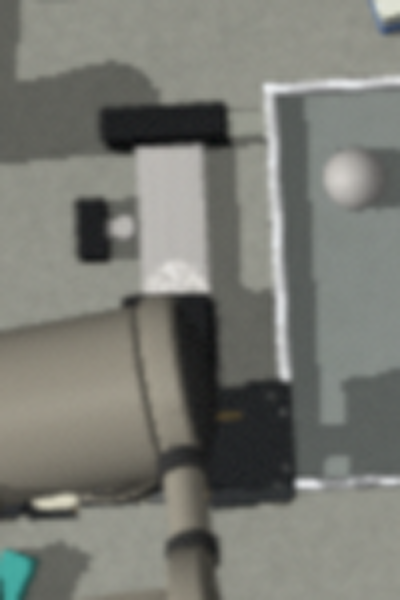

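The battery sits squarely on the nose, in line with the rail. Regripping at its middle; after that the whole push goes in one call along level world axes.

```bash
python3 -c "
from h import *
a=np.radians(3.3);h=np.array([.6229,.1715]);d=np.array([np.cos(a),np.sin(a)])
p=h-.110*d; goal(p[0],p[1],.1,3.3);goal(p[0],p[1],.018,3.3)"
```

```text
t 38.23 pos [443.2 162.2 107.3] yaw 3.4 -> shift [70.1  1.2  5.2] turn 0.1
t 38.23 pos [443.2 162.2 107.3] yaw 3.4 -> shift [72.6  1.  87.1] turn 0.1
```

```bash
python3 -m pendant '[[[30,0,0],0],[[60,1,0],0],[[70,1,5],0],[[70,1,25],0],[[71,1,50],0],[[72,1,70],0],[[72.6,1,82],0],[[72.6,1,87],0],[[72.6,1,87],0]]' 0.9; python3 -m pendant '[[[0,0,0],0],[[0,0,0],0],[[0,0,0],0],[[0,0,0],0],[[0,0,0],0]]' 0 55; python3 -c "
from h import *
a=np.radians(3.3);h=np.array([.6229,.1715]);d=np.array([np.cos(a),np.sin(a)])
z=robot.observe()['tool_pos'][2]
p=h-.03*d; goal(p[0],p[1],z,3.3);
p=h; goal(p[0],p[1],z,3.3)
save('scene','s38.png',crop=(260,180,380,280),scale=6)"
```

```text
time: 38.98
tool_pos: [0.5127, 0.1649, 0.0165]
tool_rot: [3.139, 0.033, 0.059]
contact_force: [-0.5, 0.4, 0.2]
opening: 0.0824
time: 39.4
tool_pos: [0.5134, 0.1654, 0.0173]
tool_rot: [3.139, 0.031, 0.059]
contact_force: [0.6, 2.3, 2.3]
opening: 0.0613
t 39.4 pos [513.4 165.4  17.3] yaw 3.4 -> shift [79.7  0.3 -2.5] turn 0.1
t 39.4 pos [513.4 165.4  17.3] yaw 3.4 -> shift [109.7   0.3  -3.4] turn 0.1
```

View pics/s38.png

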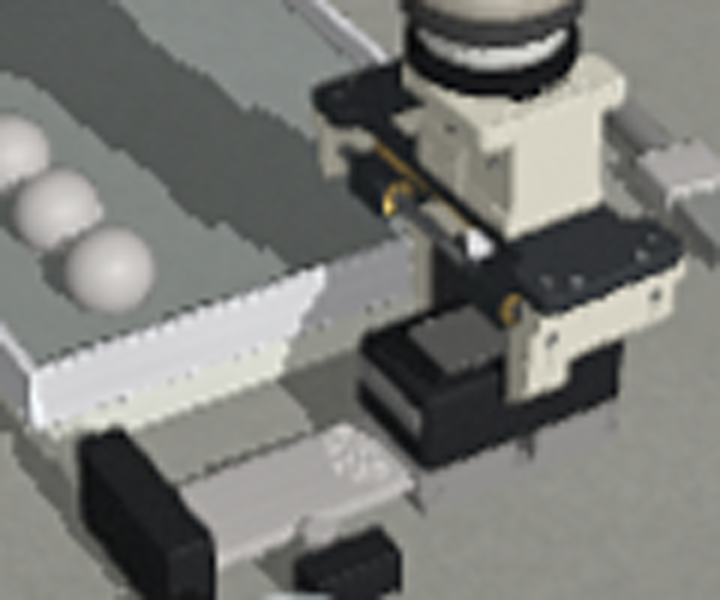

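```bash
python3 -m pendant '[[[6,0,0],0],[[15,0,-0.5],0],[[25,0,-1],0],[[35,0,-1],0],[[45,0,-1.5],0],[[54,0,-2],0],[[62,0,-2],0],[[67,0,-2],0],[[70,0,-2.2],0],[[70,0,-2.2],0]]'; python3 -c "
from h import *
a=np.radians(3.3);h=np.array([.6229,.1715]);d=np.array([np.cos(a),np.sin(a)])
z=robot.observe()['tool_pos'][2]
p=h; goal(p[0],p[1],z,3.3)
save('scene','s39.png',crop=(240,180,360,280),scale=6)"
```

```text
time: 40.28
tool_pos: [0.5801, 0.1675, 0.0175]
tool_rot: [3.136, 0.039, 0.059]
contact_force: [-11.2, -7.4, 8.5]
opening: 0.0615
t 40.28 pos [580.1 167.5  17.5] yaw 3.4 -> shift [42.9 -1.5 -1.7] turn 0.1
```

View pics/s39.png

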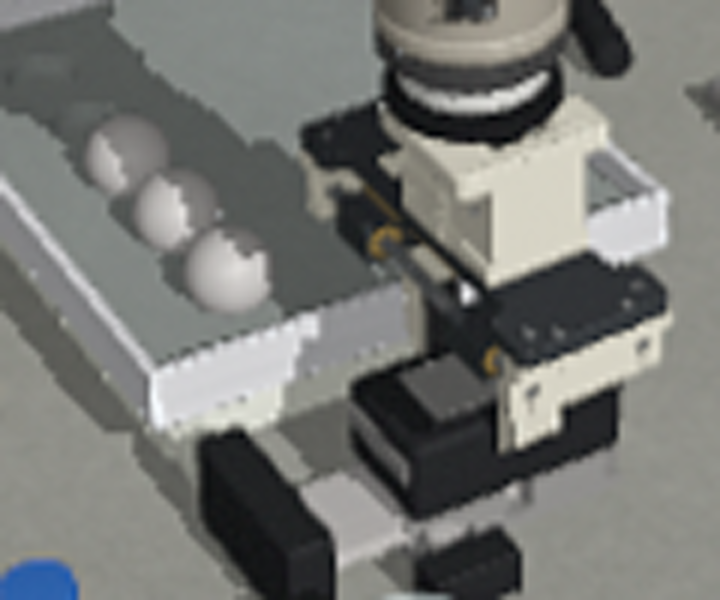

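It's on the rail, and the sideways -7 N is the roller rubbing. Pushing the remaining 43 mm and a little over.

```bash
python3 -m pendant '[[[6,0,0],0],[[13,0,-0.5],0],[[20,0,-0.8],0],[[27,0,-1],0],[[32,0,-1.2],0],[[36,0,-1.4],0],[[39,0,-1.5],0],[[42,0,-1.6],0],[[43,0,-1.6],0],[[43,0,-1.6],0]]'; python3 -c "
from h import *
a=np.radians(3.3);h=np.array([.6229,.1715]);d=np.array([np.cos(a),np.sin(a)])
z=robot.observe()['tool_pos'][2]
p=h; goal(p[0],p[1],z,3.3)
save('scene','s40.png',crop=(230,180,350,280),scale=6)"
```

```text
time: 41.17
tool_pos: [0.6216, 0.1684, 0.0176]
tool_rot: [3.134, 0.042, 0.059]
contact_force: [-4.4, -5.0, 5.4]
opening: 0.0617
t 41.17 pos [621.6 168.4  17.6] yaw 3.4 -> shift [ 1.4 -3.  -0.1] turn 0.1
```

View pics/s40.png

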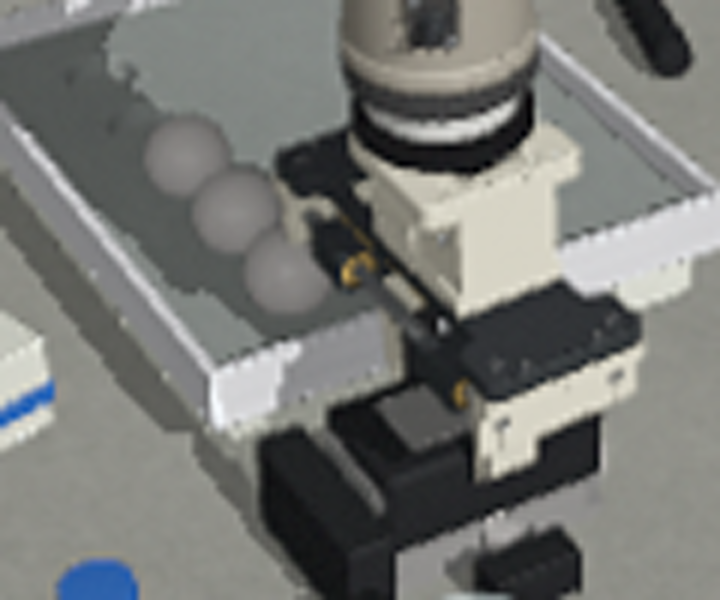

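```bash
python3 -m pendant '[[[2,0,0],0],[[4,0,0],0],[[6,0,0],0],[[6,0,0],0]]'; python3 -c "
from h import *
save('scene','s41.png',crop=(260,220,340,290),scale=10)"
```

```text
time: 41.55
tool_pos: [0.6241, 0.1683, 0.018]
tool_rot: [3.133, 0.05, 0.06]
contact_force: [-13.2, -2.0, 11.7]
opening: 0.0615
```

View pics/s41.png

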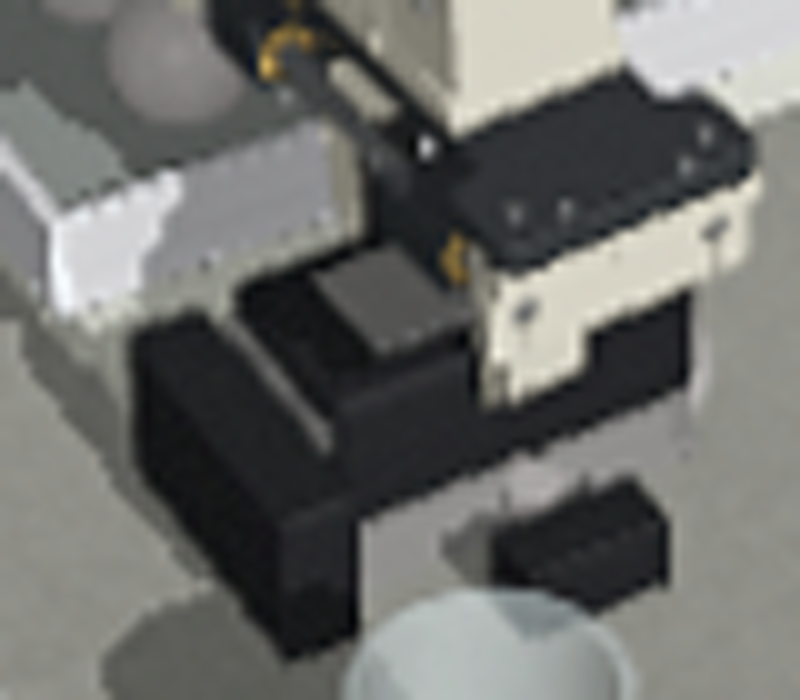

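The push now meets 13 N with the battery close to the stop. Releasing and looking from above.

```bash
python3 -m pendant '[[[0,0,0],0],[[0,0,0],0],[[0,0,0],0],[[0,0,0],0]]' 0.9; python3 -m pendant '[[[0,0,-30],0],[[0,0,-70],0],[[0,0,-110],0],[[-40,0,-120],0],[[-80,0,-120],0],[[-120,0,-120],0],[[-160,0,-120],0],[[-180,0,-120],0],[[-180,0,-120],0]]'; python3 -c "
from h import *
a=save('scene','s42.png',crop=(260,220,340,290),scale=10)
save('top','t42.png',crop=(220,100,310,190),scale=6.6)
b=save('scene','s42b.png',crop=(140,120,380,290),scale=3.3)"
```

```text
time: 41.93
tool_pos: [0.6244, 0.1682, 0.0179]
tool_rot: [3.133, 0.049, 0.06]
contact_force: [-0.4, 0.5, 0.4]
opening: 0.0813
time: 42.68
tool_pos: [0.447, 0.1587, 0.1473]
tool_rot: [3.133, 0.051, 0.061]
contact_force: [0.5, 0.5, 0.8]
opening: 0.0824
```

View pics/s42.png

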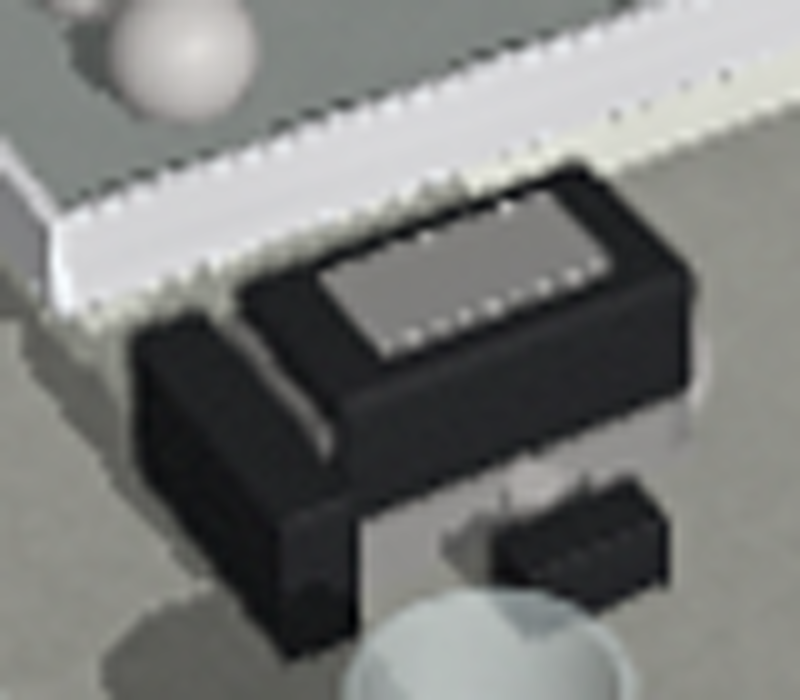

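View pics/t42.png

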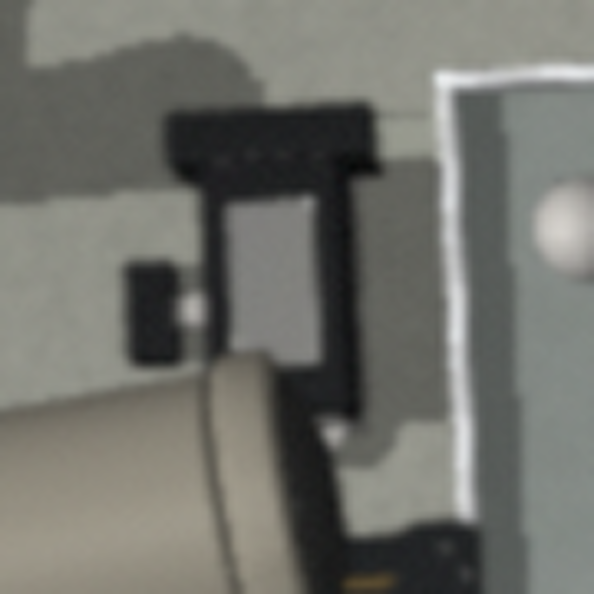

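View pics/s42b.png

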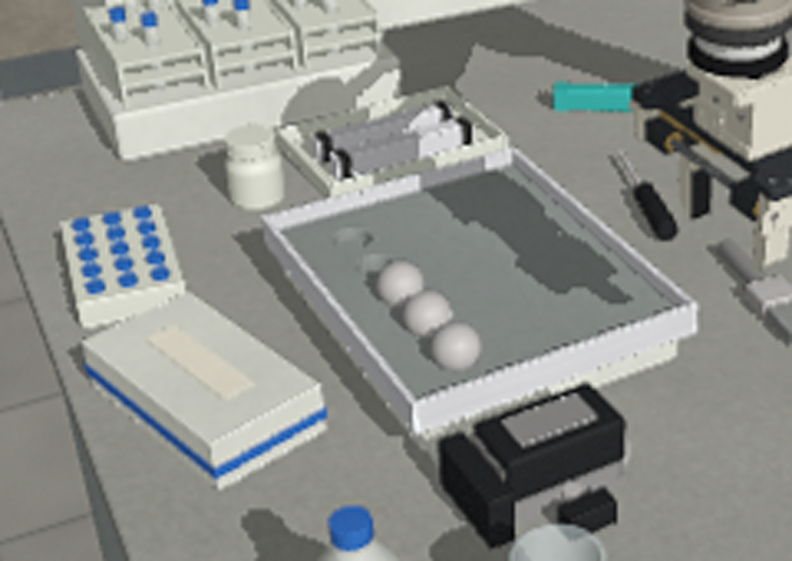

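The battery is against the stop end and all the balls are still in their pockets. To judge the catch I'll compare the roller with the start picture at the same scale, and overlay a model of the battery at home.

```bash
python3 - <<'E'
from h import *
im=robot.read_camera('top'); sc=robot.read_camera('scene')
c=im[90:210,150:290]; c5=cv2.resize(c,None,fx=5,fy=5,interpolation=cv2.INTER_CUBIC)
old=cv2.imread('pics/topd.png')[:,:,::-1]
A=np.vstack([cv2.resize(old[230:350,420:560],None,fx=2.3,fy=2.3),cv2.resize(c5[230:350,420:560],None,fx=2.3,fy=2.3)])
cv2.imwrite('pics/roll.png',A[:,:,::-1])
for nm,o in(('old',old),('new',c5)):
    g=cv2.cvtColor(np.ascontiguousarray(o),cv2.COLOR_RGB2GRAY).astype(float)
    print(nm,'row profile',np.round(g[275:292,440:545:5].mean(0)).astype(int).tolist())
def wire(cx,cy,yaw,name):
    out=[]
    for n,I,crop,s in(('top',im,(230,105,310,185),7),('scene',sc,(260,215,340,295),7)):
        o=cv2.resize(I[crop[1]:crop[3],crop[0]:crop[2]],None,fx=s,fy=s,interpolation=cv2.INTER_CUBIC).copy()
        cc,sn=np.cos(yaw),np.sin(yaw)
        pt=lambda x,y,z:tuple(int(v) for v in (proj(n,(cx+cc*x-sn*y,cy+sn*x+cc*y,z))+.5-[crop[0],crop[1]])*s)
        q=[(-.055,-.031),(.055,-.031),(.055,.031),(-.055,.031)]
        for i in range(4):
            j=(i+1)%4
            for z in(0,.066): cv2.line(o,pt(*q[i],z),pt(*q[j],z),(255,0,0) if z else (0,255,0),1)
            cv2.line(o,pt(*q[i],0),pt(*q[i],.066),(255,255,0),1)
        r=[(.0565,-.045),(.0565,.045)]
        cv2.line(o,pt(*r[0],.05),pt(*r[1],.05),(0,255,255),1)
        out.append(o)
    cv2.imwrite('pics/'+name,cv2.resize(np.hstack(out),None,fx=.7,fy=.7)[:,:,::-1])
wire(.6229,.1705,np.radians(3.3),'wire2.png')
E
```

```text
old row profile [122, 82, 46, 32, 30, 31, 31, 33, 53, 93, 136, 163, 173, 176, 171, 145, 122, 143, 171, 179, 178]
new row profile [125, 85, 48, 32, 32, 34, 32, 34, 54, 96, 141, 165, 149, 100, 53, 33, 47, 88, 119, 128, 129]
```

View pics/roll.png

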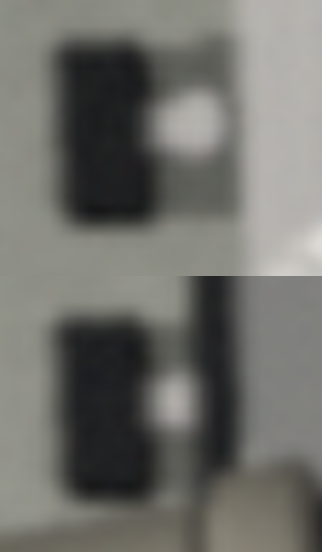

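View pics/wire2.png

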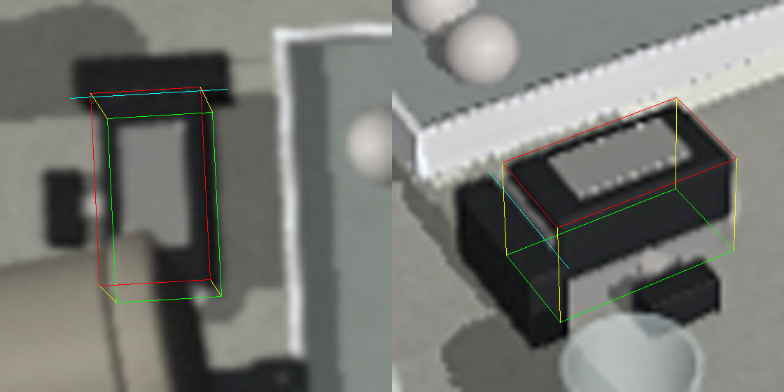

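```bash
python3 -m pendant '[[[0,40,-20],0],[[0,80,-20],0],[[0,120,-20],0],[[0,160,-20],0],[[0,200,-20],0],[[0,240,-20],0],[[0,280,-20],0],[[0,320,-20],0],[[0,320,-20],0],[[0,320,-20],0]]'; python3 - <<'E'
from h import *
im=robot.read_camera('top'); sc=robot.read_camera('scene')
np.save('top_now.npy',im); np.save('sc_now.npy',sc)
c5=cv2.resize(im[90:210,150:290],None,fx=5,fy=5,interpolation=cv2.INTER_CUBIC)
old=cv2.imread('pics/topd.png')[:,:,::-1]
for nm,o in(('old',old),('new',c5)):
    g=cv2.cvtColor(np.ascontiguousarray(o),cv2.COLOR_RGB2GRAY).astype(int)
    for col in(486,490,494,498): print(nm,col,g[255:315:4,col].tolist())
save('top','t43.png',img=im,crop=(225,95,305,185),scale=7)
save('scene','s43.png',img=sc,crop=(260,220,340,290),scale=9)
save('top','t43b.png',img=im,crop=(280,90,520,230),scale=3.3)
E
```

```text
time: 43.77
tool_pos: [0.4727, -0.1627, 0.1685]
tool_rot: [3.133, 0.049, 0.055]
contact_force: [-0.3, 0.2, -0.1]
opening: 0.0827
old 486 [79, 68, 64, 61, 65, 84, 102, 107, 105, 99, 78, 57, 49, 48, 47]
old 490 [92, 85, 83, 80, 90, 115, 137, 144, 141, 131, 103, 79, 72, 73, 71]
old 494 [96, 91, 92, 95, 111, 139, 161, 168, 166, 155, 124, 98, 89, 89, 87]
old 498 [98, 94, 97, 106, 129, 155, 171, 175, 174, 165, 138, 110, 95, 92, 92]
new 486 [80, 70, 68, 61, 68, 88, 104, 109, 109, 104, 82, 59, 49, 49, 48]
new 490 [94, 88, 88, 84, 93, 119, 142, 148, 146, 136, 109, 83, 73, 73, 73]
new 494 [98, 93, 95, 97, 112, 142, 165, 171, 168, 157, 127, 100, 91, 91, 90]
new 498 [89, 85, 88, 94, 114, 142, 161, 164, 163, 156, 127, 101, 91, 92, 91]
```

View pics/t43.png

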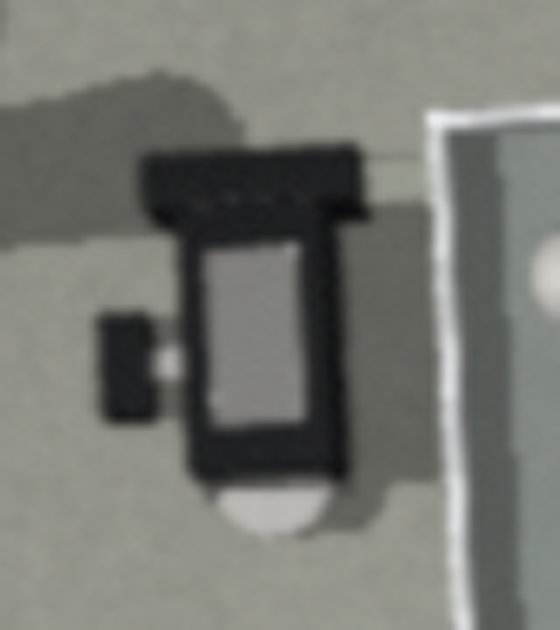

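View pics/t43b.png

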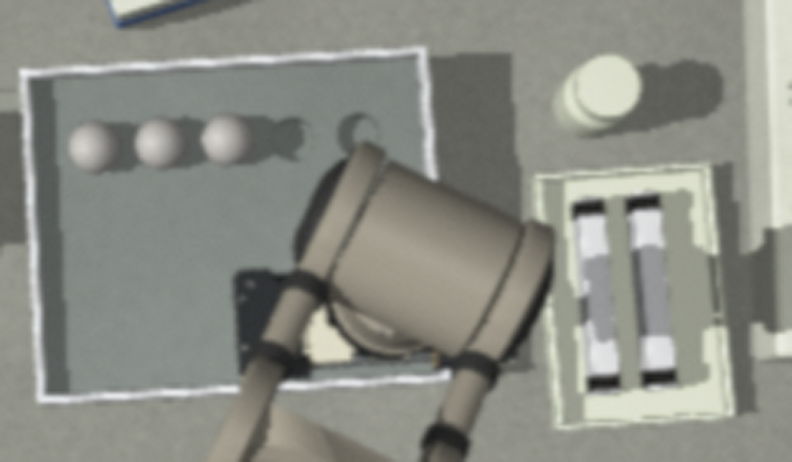

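The roller's profile matches the start picture (battery absent) pixel for pixel, so it has sprung back out and sits in the notch. A numeric check of the battery, the balls and the bars follows.

```bash
python3 - <<'E'
from h import *
T=lambda x,y,z:np.round(ray('top',((x+.5)/7-.5+225,(y+.5)/7-.5+95),z)*1000,1)
print('rear edge',T(195,476,.066),T(348,478,.066),'nose',T(272,535,.016),'side +y',T(180,240,.066),'roller',T(170,362,.02))
print('label centre',T(255,333,.066),'label ends',T(248,246,.066),T(262,424,.066))
B=lambda x,y,z:np.round(ray('top',((x+.5)/3.3-.5+280,(y+.5)/3.3-.5+90),z)*1000,1)
for x,y in((93,146),(159,143),(226,140)): print('ball',B(x,y,.061))
tc=np.array([526.6,-422.4]);a=np.radians(3.6)
for e in(((590,202),(604,388)),((643,196),(659,384))):
    m=(B(*e[0],.032)+B(*e[1],.032))/2; d=m[:2]-tc
    print('bar mid in tray',np.round([d[0]*np.cos(a)+d[1]*np.sin(a),-d[0]*np.sin(a)+d[1]*np.cos(a)],1))
for q in('jar','beaker'):
    robot.read_camera('top');r=robot.find_in('top',q);print(q,[(round(d['xy'][0]*640,1),round(d['xy'][1]*400,1),round(d['p'],2)) for d in r][:2])
E
```

```text
rear edge [567.2 191.3  66. ] [566.3 131.1  66. ] nose [550.3 166.9  16. ] side +y [661.2 198.3  66. ] roller [620.8 208.6  20. ]
label centre [624.  168.3  66. ] label ends [658.8 171.4  66. ] [587.8 165.1  66. ]
ball [648.   39.2  61. ]
ball [650.5 -16.2  61. ]
ball [653.  -72.5  61. ]
bar mid in tray [ 1.1 33.9]
bar mid in tray [  2.4 -12.2]
jar [(462.0, 120.6, 0.8), (475.3, 178.6, 0.64)]
beaker [(206.1, 115.2, 0.61), (459.9, 119.8, 0.3)]
```

View pics/s43.png

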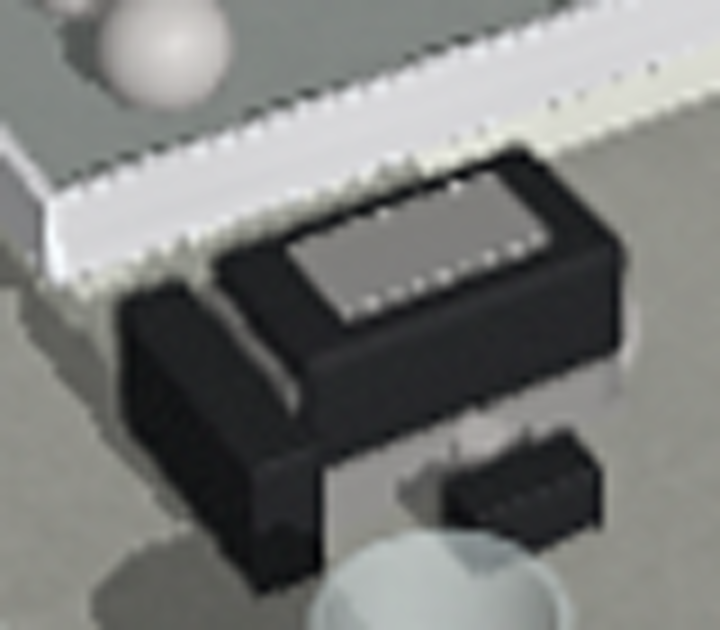

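Label centre (624,168) and rear edge x ≈ 567 both agree with home (623,171) and its rear at 568. The roller sits between the notch edges. Balls and bars are all within limits, and the bystanders are in place. Handing in.

```bash
python3 -c "
from h import *
save('top','tf.png',crop=(225,90,525,230),scale=2.6)
s=robot.observe();print(s['time'],s['contact_force'],s['tool_pos'])
robot.hand_in()"
```

```text
44.1167 [-0.60322639  0.35359766  0.35674054] [ 0.47257202 -0.15929615  0.16939388]
the job is handed in; nothing more can be done
```

View pics/tf.png

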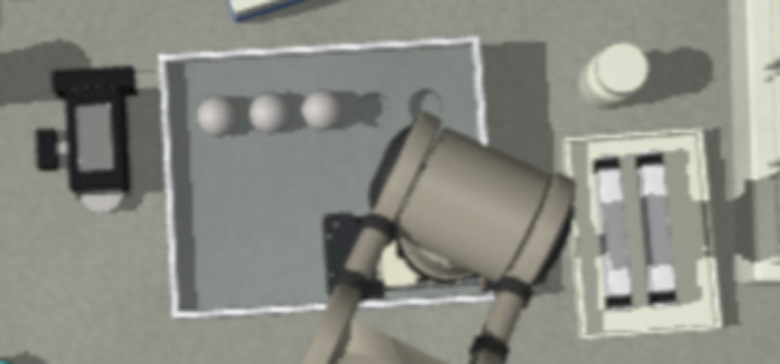

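I handed the job in at 44 s of robot time with everything in place by my checks; the hand-in itself reports no verdict. Both transport bars went flat into the tray. The three balls present were then rolled along the deck into pockets 2, 3 and 4. Last, I slid the battery along the bench onto the rail until it met the end stop.

**Final checks**
- **Bars:** their middles are about (1, 34) and (2, -12) mm from the tray centre, within the limits.
- **Balls:** each is within about 2 mm of its pocket centre in the top view.
- **Battery:** the label centre is about 1 mm from home along the rail and 3 mm to the side in the top view. The rear edge agrees to about 1 mm.
- **Catch:** the roller looks the same as in the start picture with no battery, so I take it to be in the notch. I had no reading of the catch itself.
- **Bystanders:** the beaker and jar are still where they stood, and the turquoise bars were not touched.

**What went wrong or disagreed**
- **Fingertip height:** the fingertips really sat about 26–35 mm higher than the reported position. My first grasp of bar0 closed above the bar because of this; I corrected for it afterwards.
- **Battery top:** it showed 2–3 px lower in the scene view than my model predicted.
- **Tool tilt:** the tool picked up a tilt of about 3° while pushing the battery. I released and regripped partway; the tilt stayed.

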